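Fetch the screwdriver from under the gauges

TASK

The screwdriver lies in the rack underneath the two plug gauges and the marker. Park all three of these on the grey stand, one to a lane and centred, and only then lift the screwdriver out and lay it lengthwise in the white tray. When it lies there, put the others back in the rack, each centred on the bridge of its own colour: the gauge with green rings on green, the one with red rings on red, the blue-capped marker on blue.

Things in the scene. Friction and masses are not known exactly. Their poses are not given: they have to be found in the camera images.
- green_gauge_mid (a point): plug gauge with knurled middle and green rings, round, 22 mm thick, 97 mm long, about 0.15 kg. This point is its middle, on its axis; y runs along the gauge; it may roll about y. At the start it lies across the rack in the saddles of the green bridge, its underside 50 mm above the bench
- red_gauge_mid (a point): plug gauge with knurled middle and red rings, round, 22 mm thick, 97 mm long, about 0.15 kg. This point is its middle, on its axis; y runs along the gauge; it may roll about y. At the start it lies across the rack in the saddles of the red bridge, its underside 50 mm above the bench
- marker_mid (a point): white marker pen with a blue cap, about round, 17 mm thick, 135 mm long, 15 g. This point is its middle, on its axis; y runs along the pen; it may roll about y. At the start it lies across the rack in the saddles of the blue bridge
- screwdriver_mid (a point): screwdriver, 190 mm, lying. This point: mid-length, on its axis, 13 mm above its underside; y along it to the butt. Red grip y = -3 to +95 mm, 27 wide, 25 high, centre of mass about y = +46; 6 mm shaft y = -95 to -3. At the start it lies along the rack on the straps (underside 8 mm over the bench), beneath bridges and their loads; its part at y = +46 (+-10) mm is midway between two bridges
- green_bridge: green bridge of the rack, fixed: strap, two posts and two 90 degree V saddles (11 mm deep, mouth 22 mm, 10 mm long) at x = -38 and +38 mm, inner corners 46 mm above the origin: a round thing of radius r laid in them along x has its axis at 46 mm + 1.41 r. Origin on the bench midway between its posts; x across the rack, y along it. The bridges stand in a row 80 mm apart, in any colour order. Straps 8 mm high; fences for the driver at x = +-18 mm, 14 mm high
- red_bridge: red bridge of the rack, fixed: strap, two posts and two 90 degree V saddles (11 mm deep, mouth 22 mm, 10 mm long) at x = -38 and +38 mm, inner corners 46 mm above the origin: a round thing of radius r laid in them along x has its axis at 46 mm + 1.41 r. Origin on the bench midway between its posts; x across the rack, y along it. The bridges stand in a row 80 mm apart, in any colour order. Straps 8 mm high; fences for the driver at x = +-18 mm, 14 mm high
- blue_bridge: blue bridge of the rack, fixed: strap, two posts and two 90 degree V saddles (11 mm deep, mouth 22 mm, 10 mm long) at x = -38 and +38 mm, inner corners 46 mm above the origin: a round thing of radius r laid in them along x has its axis at 46 mm + 1.41 r. Origin on the bench midway between its posts; x across the rack, y along it. The bridges stand in a row 80 mm apart, in any colour order. Straps 8 mm high; fences for the driver at x = +-18 mm, 14 mm high
- park_stand: low grey parking stand with aluminium saddles, fixed, 96 x 196 mm, empty. Origin under its middle on the bench; y along its 196 mm. Three lanes at y = -65, 0 and +65 mm, each for one round thing lying along x in two 90 degree V saddles (11 mm deep, mouth 22 mm, 10 mm long) at x = -38 and +38 mm, inner corners 20 mm above the origin: its axis then lies at 20 mm + 1.41 r. Base 6 mm, rails 12 mm high
- tool_tray: empty white tray with a black rubber floor, fixed, 104 x 246 mm outside, 14 mm high, walls 4 mm, floor 4 mm above the bench. Origin under its middle; y along its 246 mm, z up
There are look-alikes about, which are no part of the job. What is shaped like the part that bears green_gauge_mid but pink is not meant.

How it is judged:
By the outcome, as a careful person would: the job done as asked, in the order asked, and still so for the second after the job is handed in, with the robot touching nothing.
It also fails if it takes over 128 s, if anything falls off the work surface, if the arm or the gripper's body presses on something with over 40 N, if the wrist force passes 120 N, or if a joint passes its speed limit or range.

ROBOT

A 7-joint arm with a two-finger parallel gripper is mounted at the origin on a cart in front of the work surface, level with it; the furniture and walls round the work are solid. World frame = base frame: x ahead of the robot, y to its left, z up, the work surface at z = 0. Lengths are in m, angles in degrees, forces in N, time in s.
With the tool pointing down it reaches from about 0.4 to 0.875 m from the base axis. Payload 19.3 kg.
Tool frame: the origin (TCP) lies on the centre line of the jaws, within the pads' length; the fingertips stand 22 mm ahead of it and the grasp point (between the pads) lies 3 mm ahead of it; z points along the fingers, y is the direction in which the jaws open and shut (so a half turn about z gives the same grasp; the last joint's range is limited). The gripper opens to 85 mm and grips with 20 to 120 N. Pads are 22 mm wide; open, the fingers measure 114 mm over their backs; the gripper's body (76 mm by 85 mm) begins 54 mm behind the grasp point. The pads swing forward as they close: fully open they stand 13 mm farther back than shut.
Start: joints at [-71.918, 29.874, -2.08, 91.645, 1.215, 58.505, -6.463], TCP at [0.235, 0.579, 0.227] pointing down, gripper open.
Joint ranges: [-166.77, 166.77], [-17.47, 122.26], [-85.68, 81.53], [9.62, 139.38], [-72.42, 252.41], [9.2, 110.78], [-144.41, 144.41]. Speed limits (degrees/s): [108.29, 108.29, 136.94, 136.94, 172.46, 172.46, 172.46].

INTERFACE

Orientations are given as [roll, pitch, yaw] about the fixed x, y, z axes, in that order (R = Rz(yaw) Ry(pitch) Rx(roll)).
In Python, from rig import arm gives the robot as it stands.
- The arm moves only by the tool step_arm, never from a script. Its argument "commands" is a list of rows, each an object with "grip": the opening, from -1 (shut) to 1 (fully open); "delta_pos": the shift along the tool's x, y, z in cm, a list of three; "spin": the turn about the tool's z in rad. In form: [{"grip": grip, "delta_pos": [tx, ty, tz], "spin": spin}, ...]. A call has 1 to 20 rows; each row is the pose to reach, as a shift and turn from the pose commanded when the call began, along the tool's axes at that moment; what a row does not reach only later rows make up. A row lasts 1/10 s, in which the tool goes at most 50 mm and 8.59 degrees, less where a joint would pass 70% of its speed; a pose out of reach is approached as far as the arm can. A call with a gripper value outside its range is refused whole. The fingers move at their own pace and stop on an object; "force" is the grip in N (left out, the last holds). Time passes only in rows, so rows that repeat a pose let the fingers close. It gives the time, the measured TCP pose, the force and the opening at its end, in the units of the state.
- arm.get_obs(): the state, without advancing time (a new reading comes with each control period).
- arm.read_camera(name): name is "side" or "top"; returns a dict with "img" (480x640x3 uint8, red, green, blue), "fovy" (degrees; the focal length in pixels is half the picture's height over the tangent of half this angle, whatever the lens; pixels are square), "cx", "cy" (the principal point, pixels), "position" and "rotation" of the camera in the world. Camera axes: x right, y up, looking along -z (the intrinsics and any distortion apply to the point x, -y, -z); pixel columns grow to the right and rows downward; lengths in m; the calibration is good to about 2 mm. A picture is of the moment at which its call begins. There is no depth.
- arm.close_job(): hands the job in, once; it reports no verdict.
The state is a dict: "time": time; "q": joint angles; "dq": joint speeds; "joint_efforts": joint torques, N m; "tool_pos": TCP position; "tool_rot": TCP orientation; "force": force on the tool from outside, world axes, zero at the start; "torque": the same for the moment, N m; "opening": opening from 0.0 (shut) to 1.0 (fully open).
Only numpy, scipy, OpenCV 4.12 (cv2) and the standard library are available. Lean on these libraries where they do the work, as an engineer would, in place of code of your own. Each camera call takes 0.05 s, during which the arm holds its last target.

## Working session

There is one attempt and no reset: what is moved stays moved. The work goes in short steps, Python scripts to look and compute and a tool call to move; the robot and the scene stay as the last step left them, time stands still between calls to the robot, and variables do not carry over. Pictures are saved under pics/ and viewed, and the job is handed in when it is done.

Besides the shell and the picture viewer there is one more tool, called after "Call:" as name([rows], argument=value, ...), one row to a line, values as JSON. step_arm: Moves the arm, as the interface text tells. Its arguments: {"type":"object","properties":{"commands":{"type":"array"},"force":{"type":"number"}},"required":["commands"]}

```bash
mkdir -p pics; ls
python3 - <<'E'
from rig import arm
import cv2
o=arm.get_obs();print(o)
for n in("top","side"):
    c=arm.read_camera(n);cv2.imwrite(f"pics/{n}0.png",c["img"][:,:,::-1]);print(n,{k:v for k,v in c.items() if k!="img"})
E
```

```text
pics
{'time': 0.0, 'q': array([-71.91909757,  29.90908014,  -2.08248162,  91.67396519,
         1.21698977,  58.50685143,  -6.46088915]), 'dq': array([ 0.07288444,  0.07282513,  0.05634204,  0.01614272, -0.0064238 ,
       -0.02129916, -0.04161705]), 'joint_efforts': array([-2.29561272e-03, -9.27076650e+01,  1.97853372e+00, -3.69932449e+01,
        1.77479710e-02,  8.02509516e-03,  2.41154936e-05]), 'tool_pos': array([0.23507275, 0.57872003, 0.22652523]), 'tool_rot': array([-1.79932530e+02,  6.38311346e-03,  1.57900590e+02]), 'force': array([ 0.05295972,  0.21840597, -0.19242164]), 'torque': array([0.05698458, 0.04102586, 0.00594927]), 'opening': 0.9981484896382651}
top {'fovy': 43.02818462653914, 'cx': 320.1331618603665, 'cy': 239.2185070559646, 'position': array([0.42915124, 0.10836281, 0.89610099]), 'rotation': array([  6.76173573,  -1.13347379, -89.40053237])}
side {'fovy': 49.96768301580065, 'cx': 318.5931416459719, 'cy': 239.5070371525776, 'position': array([0.46555856, 0.85098774, 0.43880044]), 'rotation': array([ 6.31531465e+01, -4.68904976e-02, -1.72845689e+02])}
```

View pics/top0.png

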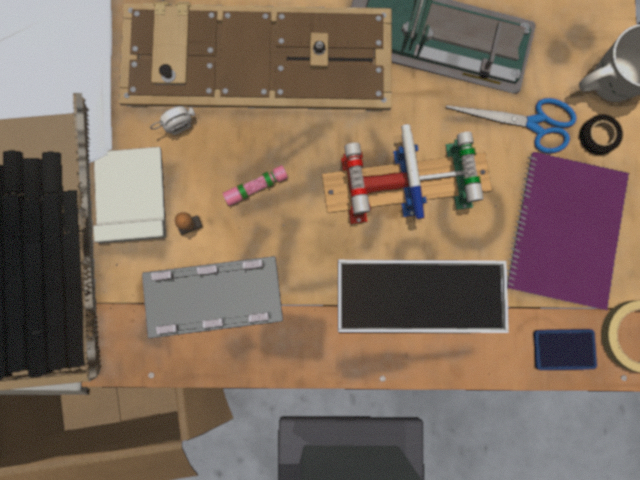

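View pics/side0.png

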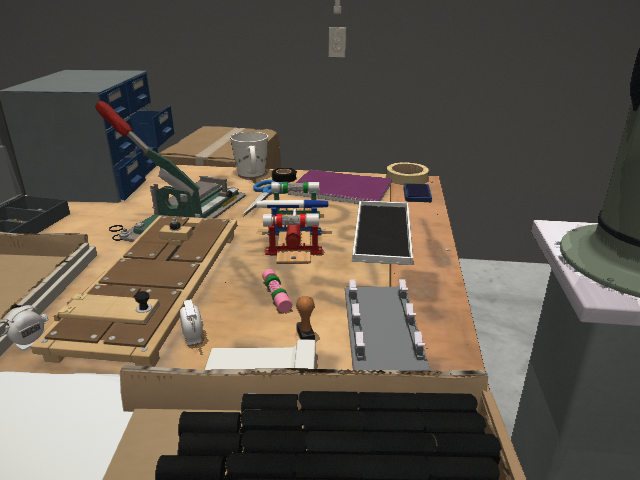

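```bash
cat > h.py <<'E'
import numpy as np,cv2
from scipy.spatial.transform import Rotation as Ro
def K(c):
    f=240/np.tan(np.radians(c["fovy"]/2)); return f,c["cx"],c["cy"]
def proj(c,P):
    R=Ro.from_euler('xyz',c["rotation"],degrees=True).as_matrix()
    p=(np.atleast_2d(P)-c["position"])@R; f,cx,cy=K(c)
    return np.c_[cx+f*p[:,0]/-p[:,2], cy+f*(-p[:,1])/-p[:,2]]
def ray(c,uv,z):
    R=Ro.from_euler('xyz',c["rotation"],degrees=True).as_matrix(); f,cx,cy=K(c)
    uv=np.atleast_2d(uv).astype(float)
    d=np.c_[(uv[:,0]-cx)/f,-(uv[:,1]-cy)/f,-np.ones(len(uv))]@R.T
    t=(z-c["position"][2])/d[:,2]
    return c["position"]+d*np.asarray(t)[:,None]
def crop(img,x0,y0,x1,y1,s,fn):
    cv2.imwrite(fn,cv2.resize(img[y0:y1,x0:x1,::-1],None,fx=s,fy=s,interpolation=cv2.INTER_CUBIC))
E
python3 - <<'E'
from h import *
from rig import arm
import pickle
cs={n:arm.read_camera(n) for n in("top","side")}
pickle.dump(cs,open("c0.pkl","wb"))
crop(cs["top"]["img"],315,115,515,240,4,"pics/t_rack.png")
crop(cs["top"]["img"],130,240,330,350,4,"pics/t_stand.png")
crop(cs["top"]["img"],325,250,525,345,4,"pics/t_tray.png")
crop(cs["side"]["img"],240,160,440,310,4,"pics/s_rack.png")
E
```

```text
(no output)
```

View pics/t_rack.png

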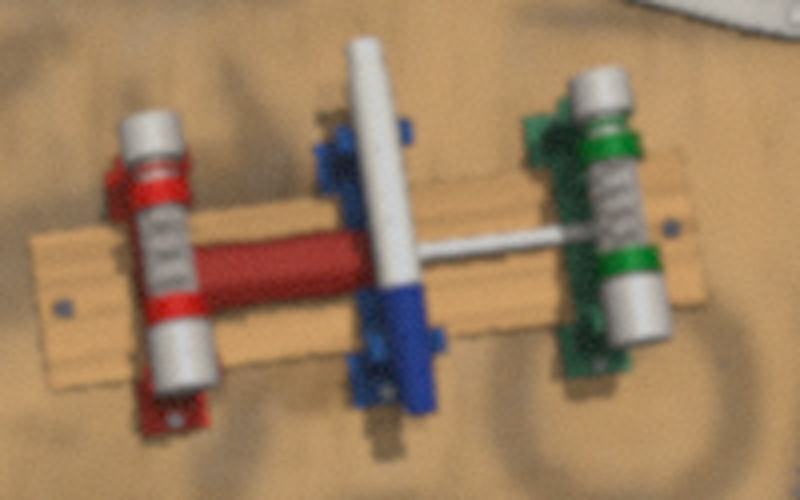

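View pics/t_stand.png

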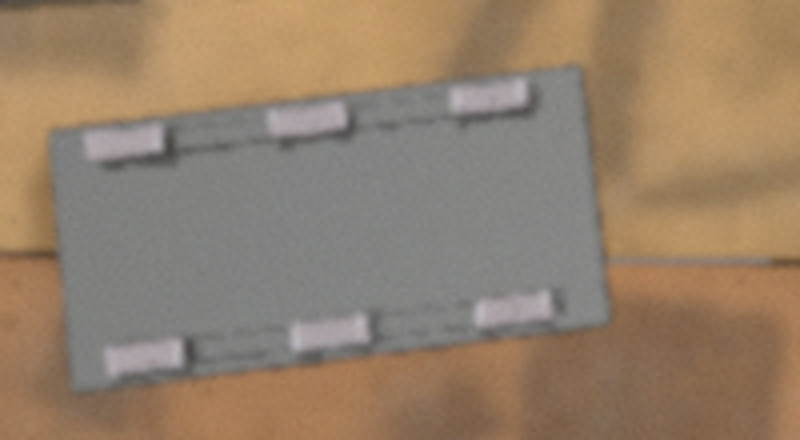

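View pics/t_tray.png

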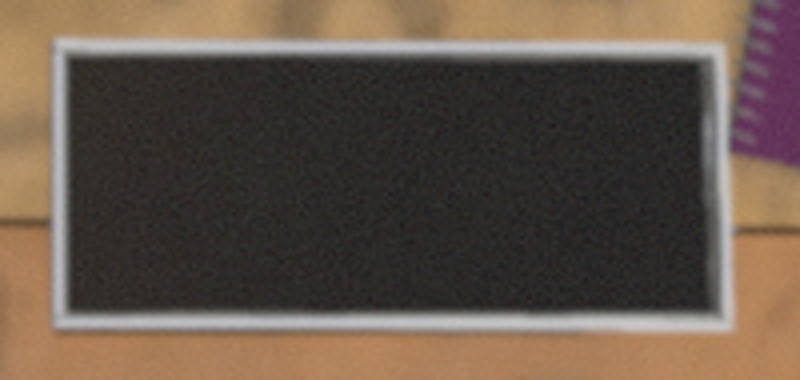

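View pics/s_rack.png

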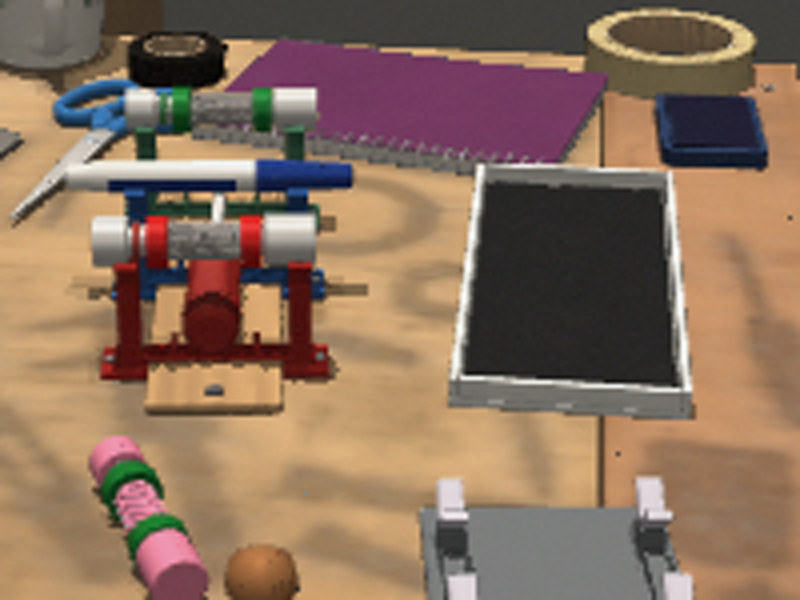

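```bash
cat > m.py <<'E'
from h import *
import pickle
from scipy.optimize import least_squares
cs=pickle.load(open("c0.pkl","rb"));T=cs["top"];S=cs["side"]
def up(pts,x0,y0,s=4): return (np.array(pts,float)+.5)/s-.5+[x0,y0]
def pose(p,L): 
    c,s=np.cos(p[2]),np.sin(p[2]);L=np.array(L,float);return np.c_[p[0]+c*L[:,0]-s*L[:,1],p[1]+s*L[:,0]+c*L[:,1],L[:,2]]
def fit(obs,p0):
    f=lambda p:np.concatenate([(proj(c,pose(p,L))-uv).ravel() for c,L,uv in obs])
    r=least_squares(f,p0);return r.x,r.fun.reshape(-1,2)
E
python3 - <<'E'
from m import *
np.set_printoptions(precision=2,suppress=True)
# tray: local y along 246 -> world; image left=+y, up=+x
tr=[[.052,.123,.014],[.052,-.123,.014],[-.052,-.123,.014],[-.052,.123,.014]]
p,r=fit([(T,tr,up([(54,39),(725,44),(733,329),(54,330)],325,250))],[.35,-.02,0]);print("tray",p*[1e3,1e3,57.3],r)
st=[[.048,.098,.006],[.048,-.098,.006],[-.048,-.098,.006],[-.048,.098,.006]]
p,r=fit([(T,st,up([(50,130),(581,66),(610,323),(74,391)],130,240))],[.35,.3,0]);print("stand",p*[1e3,1e3,57.3],r)
sd=[[sx*.038,y,.031] for sx in(1,-1) for y in(.065,0,-.065)]
p,r=fit([(T,sd,up([(124,141),(308,119),(490,97),(146,356),(330,331),(514,308)],130,240))],[.35,.3,0]);print("saddles",p*[1e3,1e3,57.3],r)
# rack: gauge ends (axis, at z .0615)/marker z=.058
for n,a,b,z in (("red",(151,116),(185,388),.0615),("green",(599,72),(640,340),.0615),("marker",(364,40),(416,410),.058)):
    w=ray(T,up([a,b],315,115),z);d=w[0]-w[1];print(n,w*1e3,np.linalg.norm(d),np.degrees(np.arctan2(d[1],d[0])),(w[0]+w[1])/2)
E
```

```text
tray [453.41 -57.45   0.44] [[-0.29  0.19]
 [ 0.08 -0.3 ]
 [ 0.46  0.36]
 [-0.25 -0.27]]
stand [449.54 247.86   7.67] [[-0.71 -0.46]
 [ 0.55 -0.75]
 [ 0.91  0.57]
 [-0.73  0.56]]
saddles [449.54 247.75   7.83] [[ 0.03 -0.05]
 [-0.08 -0.27]
 [ 0.07 -0.45]
 [-0.27  0.07]
 [ 0.07  0.41]
 [ 0.18  0.27]]
red [[664.44  48.89  61.5 ]
 [567.64  36.65  61.5 ]] 0.0975735438577382 7.205242294683586 [0.62 0.04 0.06]
green [[ 682.98 -109.91   61.5 ]
 [ 586.82 -122.62   61.5 ]] 0.09699817558244492 7.5308890312730945 [ 0.63 -0.12  0.06]
marker [[694.37 -27.06  58.  ]
 [561.55 -44.46  58.  ]] 0.13395745929788894 7.463311079051703 [ 0.63 -0.04  0.06]
```

Run:
```python
from m import *
crop(T["img"],380,125,480,215,8,"pics/a1.png")
crop(T["img"],325,130,395,230,6,"pics/a2.png")
crop(S["img"],255,170,335,270,6,"pics/a3.png")
```

```text
(no output)
```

View pics/a1.png

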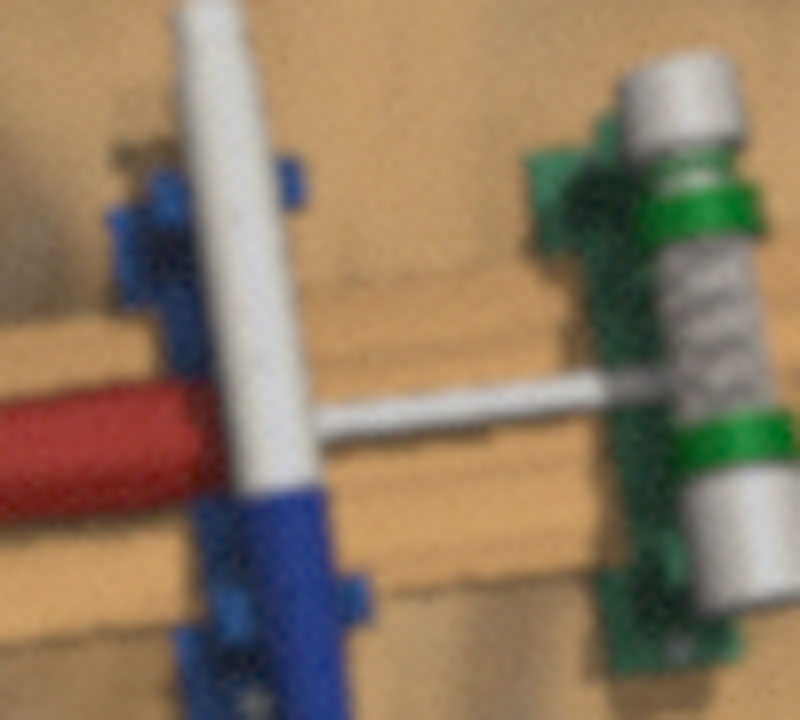

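View pics/a2.png

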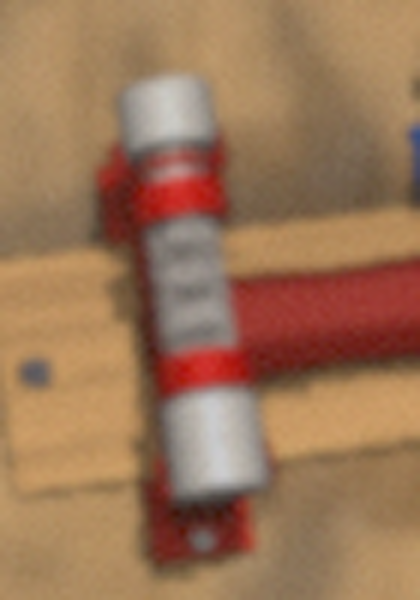

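View pics/a3.png

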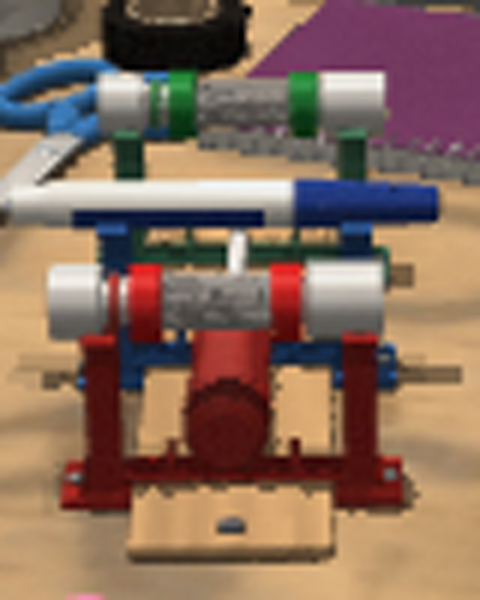

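Run:
```python
from m import *
np.set_printoptions(precision=1,suppress=True)
def rep(n,w):
    d=w[0]-w[1];print(n,w*1e3,np.linalg.norm(d)*1e3,np.degrees(np.arctan2(d[1],d[0])),(w[0]+w[1])/2*1e3)
rep("blue saddles top",ray(T,up([(228,190),(293,604)],380,125,8),.057))
# green lower foot: corners (605,665)?(740,655); upper foot left corner(530,155)
rep("green foot left edge outer corners",ray(T,up([(528,155),(612,672)],380,125,8),.008))
rep("red foot left outer: ",ray(T,up([(105,160),(155,562)],325,130,6),.008))
rep("blue foot left outer",ray(T,up([(350-35,148),(356,404)],315,115,4),.008))
# side view bolts red z~.008
rep("red bolts side",ray(S,up([(75,478),(390,475)],255,170,6),.008))
rep("red post top outer side, at z .057",ray(S,up([(85,335),(380,335)],255,170,6),.057))
rep("red gauge ends side z .0615",ray(S,up([(47,301),(384,297)],255,170,6),.0615))
rep("blue post top outer side",ray(S,up([(100,225),(372,225)],255,170,6),.057))
rep("green post top outer side",ray(S,up([(116,133),(366,131)],255,170,6),.057))
rep("green gauge",ray(S,up([(98,103),(385,100)],255,170,6),.0615))
rep("marker",ray(S,up([(60,177),(352,174)],240,160,4),.058))
```

```text
blue saddles top [[660.2 -30.5  57. ]
 [585.9 -41.4  57. ]] 75.08098426871425 8.382184890979422 [623.  -35.9  57. ]
green foot left edge outer corners [[ 681.3  -95.2    8. ]
 [ 583.1 -109.5    8. ]] 99.26076282202794 8.275857755708909 [ 632.2 -102.3    8. ]
red foot left outer:  [[659.9  60.4   8. ]
 [558.9  47.5   8. ]] 101.80216976280519 7.298267042840243 [609.4  53.9   8. ]
blue foot left outer [[668.2 -16.5   8. ]
 [571.4 -31.3   8. ]] 97.94957033648873 8.71783202849877 [619.8 -23.9   8. ]
red bolts side [[657.6  56.3   8. ]
 [564.9  42.6   8. ]] 93.74041757935835 8.409641267598044 [611.3  49.4   8. ]
red post top outer side, at z .057 [[651.7  59.7  57. ]
 [567.1  48.9  57. ]] 85.29775026289407 7.253599174561536 [609.4  54.3  57. ]
red gauge ends side z .0615 [[665.4  47.6  61.5]
 [568.   32.4  61.5]] 98.60050398454602 8.890194763416481 [616.7  40.   61.5]
blue post top outer side [[664.  -19.8  57. ]
 [579.7 -30.5  57. ]] 84.96276017182086 7.263479106504307 [621.8 -25.2  57. ]
green post top outer side [[ 674.7  -97.    57. ]
 [ 591.9 -109.4   57. ]] 83.72718344163849 8.517708937768314 [ 633.3 -103.2   57. ]
green gauge [[ 683.8 -112.1   61.5]
 [ 587.7 -127.2   61.5]] 97.30105608148075 8.942868185590545 [ 635.8 -119.7   61.5]
marker [[697.9 -28.6  58. ]
 [561.  -49.8  58. ]] 138.5110326652249 8.77957688157128 [629.4 -39.2  58. ]
```

```bash
cat > go.py <<'E'
import sys,numpy as np
from rig import arm
from scipy.spatial.transform import Rotation as Ro
o=arm.get_obs();R=Ro.from_euler('xyz',o["tool_rot"],degrees=True).as_matrix()
np.set_printoptions(precision=3,suppress=True)
print("t",o["time"],"pos",o["tool_pos"]*1e3,"rot",o["tool_rot"],"F",o["force"],"op",o["opening"],"q",o["q"])
# targets: x y z(mm) yaw
for a in sys.argv[1:]:
    x,y,z,w=map(float,a.split(","))
    d=R.T@(np.array([x,y,z])/1e3-o["tool_pos"])*100
    dy=(w-o["tool_rot"][2]+180)%360-180
    print(a,"delta",d,"spin",-np.radians(dy))
E
python3 go.py 616,42.8,200,187.7
```

```text
t 0.2 pos [235.122 578.875 226.761] rot [-179.962    0.003  157.898] F [-0.225  0.252  0.102] op 0.9987585096089194 q [-71.919  29.895  -2.081  91.661   1.215  58.505  -6.461]
616,42.8,200,187.7 delta [-55.459 -35.335   2.702] spin -0.5201475480094667
```

Call:
step_arm([
  {"grip": 0.3, "delta_pos": [-55.5, -35.3, 0.5], "spin": -0.52},
  {"grip": 0.3, "delta_pos": [-55.5, -35.3, 0.5], "spin": -0.52},
  {"grip": 0.3, "delta_pos": [-55.5, -35.3, 0.5], "spin": -0.52},
  {"grip": 0.3, "delta_pos": [-55.5, -35.3, 0.5], "spin": -0.52},
  {"grip": 0.3, "delta_pos": [-55.5, -35.3, 0.5], "spin": -0.52},
  {"grip": 0.3, "delta_pos": [-55.5, -35.3, 0.5], "spin": -0.52},
  {"grip": 0.3, "delta_pos": [-55.5, -35.3, 0.5], "spin": -0.52},
  {"grip": 0.3, "delta_pos": [-55.5, -35.3, 0.5], "spin": -0.52},
  {"grip": 0.3, "delta_pos": [-55.5, -35.3, 0.5], "spin": -0.52},
  {"grip": 0.3, "delta_pos": [-55.5, -35.3, 0.5], "spin": -0.52},
  {"grip": 0.3, "delta_pos": [-55.5, -35.3, 0.5], "spin": -0.52},
  {"grip": 0.3, "delta_pos": [-55.5, -35.3, 0.5], "spin": -0.52},
  {"grip": 0.3, "delta_pos": [-55.5, -35.3, 0.5], "spin": -0.52},
  {"grip": 0.3, "delta_pos": [-55.5, -35.3, 0.5], "spin": -0.52},
  {"grip": 0.3, "delta_pos": [-55.5, -35.3, 0.5], "spin": -0.52},
  {"grip": 0.3, "delta_pos": [-55.5, -35.3, 0.5], "spin": -0.52},
  {"grip": 0.3, "delta_pos": [-55.5, -35.3, 0.5], "spin": -0.52},
])

```text
time: 1.9
tool_pos: [0.616, 0.0447, 0.2222]
tool_rot: [180.0, -0.0, -172.2]
force: [-0.5, 0.7, -0.5]
opening: 0.652
```

```bash
python3 go.py 616,42.8,66,187.7
```

```text
t 1.9 pos [615.99   44.73  222.178] rot [ 179.969   -0.008 -172.202] F [-0.494  0.703 -0.503] op 0.6517517827947465 q [-9.325 29.482 -0.449 93.18   0.226 57.346 87.96 ]
616,42.8,66,187.7 delta [ 0.023 -0.2   15.618] spin 0.001713224778581608
```

Call:
step_arm([
  {"grip": 0.3, "delta_pos": [0, 0, 5]},
  {"grip": 0.3, "delta_pos": [0, 0, 9]},
  {"grip": 0.3, "delta_pos": [0, 0, 11]},
  {"grip": 0.3, "delta_pos": [0, 0, 11]},
])

```text
validation failed for argument at $.co...
```

```bash
cat > look.py <<'E'
import sys,pickle
from h import *
from rig import arm
# look.py tag cam x0 y0 x1 y1 s
tag,cam=sys.argv[1:3];b=list(map(int,sys.argv[3:8]))
c=arm.read_camera(cam);pickle.dump(c,open(f"{tag}.pkl","wb"));crop(c["img"],*b,f"pics/{tag}.png")
E
python3 look.py l1 side 240 60 400 270 3; python3 go.py 616,42.8,66,187.7
```

```text
t 1.95 pos [616.094  44.652 222.297] rot [ 179.973    0.007 -172.203] F [-0.217 -0.643  0.581] op 0.6558888058375197 q [-9.325 29.475 -0.44  93.172  0.226 57.346 87.967]
616,42.8,66,187.7 delta [ 0.036 -0.189 15.63 ] spin 0.0017008586460400908
```

View pics/l1.png

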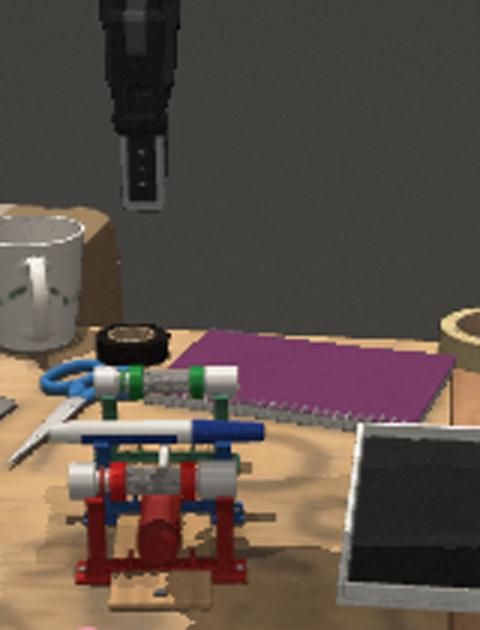

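Call:
step_arm([
  {"grip": 0.3, "delta_pos": [0, -0.1, 5], "spin": 0},
  {"grip": 0.3, "delta_pos": [0, -0.19, 9], "spin": 0},
  {"grip": 0.3, "delta_pos": [0, -0.19, 11.2], "spin": 0},
  {"grip": 0.3, "delta_pos": [0, -0.19, 11.2], "spin": 0},
  {"grip": 0.3, "delta_pos": [0, -0.19, 11.2], "spin": 0},
])

```text
time: 2.45
tool_pos: [0.617, 0.042, 0.111]
tool_rot: [180.0, 0.0, -172.3]
force: [0.5, -0.6, 0.4]
opening: 0.651
```

```bash
python3 look.py l2 side 240 100 400 270 3; python3 look.py l2t top 315 115 515 240 4; python3 go.py 616,42.8,66,187.7
```

```text
t 2.55 pos [617.664  41.689 111.894] rot [ 179.999    0.138 -172.29 ] F [-0.432  0.096 -0.187] op 0.6500988768429542 q [-8.866 37.071 -0.708 98.171  0.612 44.623 87.844]
616,42.8,66,187.7 delta [0.161 0.132 4.589] spin 0.00017020692136694566
```

View pics/l2.png

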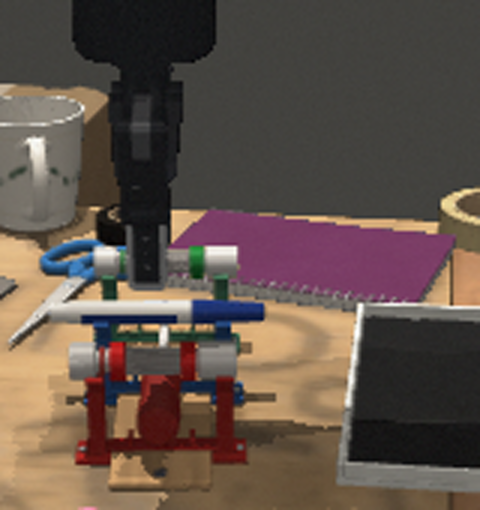

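View pics/l2t.png

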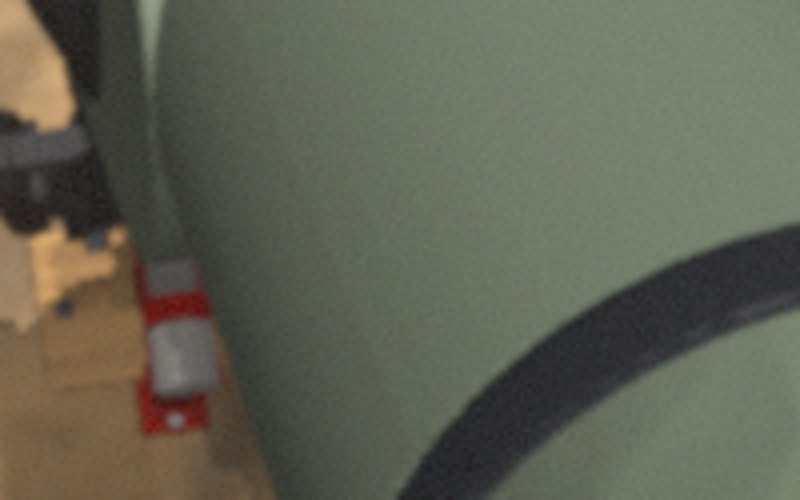

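Call:
step_arm([
  {"grip": 0.2, "delta_pos": [0.08, 0.05, 1.5], "spin": 0},
  {"grip": 0.2, "delta_pos": [0.1, 0.1, 3], "spin": 0},
  {"grip": 0.2, "delta_pos": [0.1, 0.1, 4], "spin": 0},
  {"grip": 0.2, "delta_pos": [0.1, 0.1, 4.5], "spin": 0},
  {"grip": 0.2, "delta_pos": [0.1, 0.1, 4.5], "spin": 0},
  {"grip": 0.2, "delta_pos": [0.1, 0.1, 4.5], "spin": 0},
])

```text
time: 3.15
tool_pos: [0.6158, 0.042, 0.0652]
tool_rot: [-180.0, 0.0, -172.3]
force: [-0.2, 0.9, 0.7]
opening: 0.596
```

```bash
python3 look.py l3 side 240 100 400 270 3; python3 go.py 616,42.8,66,187.7
```

```text
t 3.2 pos [615.944  42.1    65.436] rot [-179.997    0.026 -172.315] F [-0.42   0.118  0.689] op 0.595285241736334 q [-8.88  40.758 -0.784 99.55   0.809 39.671 87.589]
616,42.8,66,187.7 delta [-0.015  0.069 -0.056] spin -0.0002556387007470434
```

View pics/l3.png

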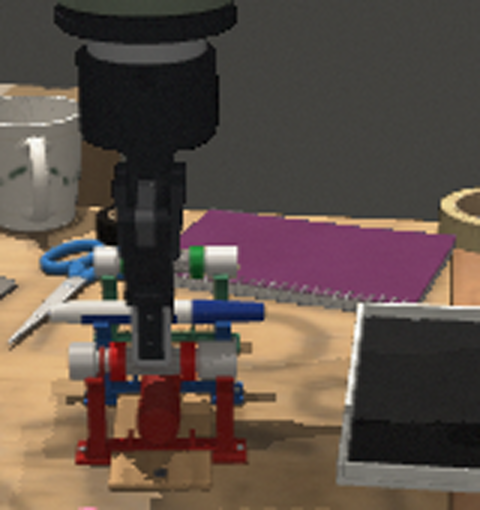

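Call:
step_arm([
  {"grip": -1, "delta_pos": [0, 0, 0], "spin": 0},
  {"grip": -1, "delta_pos": [0, 0, 0], "spin": 0},
  {"grip": -1, "delta_pos": [0, 0, 0], "spin": 0},
  {"grip": -1, "delta_pos": [0, 0, 0], "spin": 0},
  {"grip": -1, "delta_pos": [0, 0, 0], "spin": 0},
  {"grip": -1, "delta_pos": [0, 0, 0], "spin": 0},
], force=40)

```text
time: 3.8
tool_pos: [0.6183, 0.0426, 0.0679]
tool_rot: [180.0, 0.3, -172.3]
force: [-0.5, 1.0, 31.0]
opening: 0.0
```

```bash
python3 look.py l4 side 240 100 400 270 3; python3 look.py l4t top 315 115 515 240 4; python3 go.py 616,42.8,66,187.7
```

```text
t 3.9 pos [618.247  42.563  67.847] rot [ 179.99     0.339 -172.315] F [-0.025  0.695 30.858] op -0.0026976185247326867 q [-8.886 40.593 -0.784 99.417  0.801 39.656 87.589]
616,42.8,66,187.7 delta [0.221 0.053 0.183] spin -0.0002664622508572232
```

View pics/l4.png

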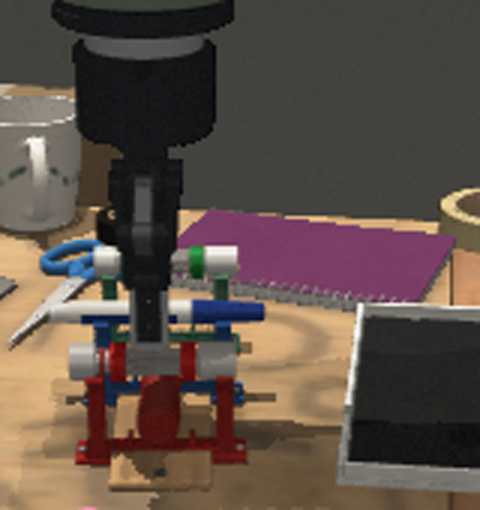

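View pics/l4t.png

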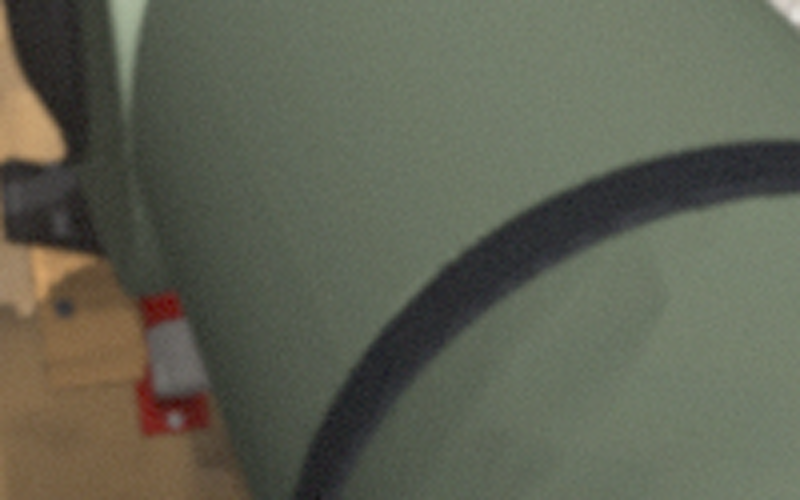

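Run:
```python
from m import *
c=S
def q(P): return (proj(c,[P])[0]-[240,100]+.5)*3-.5
for z in(46,50,55,60,65,70,75): print(z,q([.618,.0426+.004,z/1e3]))
for z in (44,50,56,62,68): print("open",z,q([.616,.0421+.028,z/1e3]))
```

```text
46 [149.16357639 387.83492548]
50 [148.99420593 381.67557052]
55 [148.78153923 373.94169718]
60 [148.56780551 366.16902023]
65 [148.35299671 358.35724691]
70 [148.13710471 350.5060815 ]
75 [147.92012128 342.61522527]
open 44 [145.52855166 408.78000349]
open 50 [145.25730283 399.38534241]
open 56 [144.98438522 389.93288351]
open 62 [144.70978339 380.42209176]
open 68 [144.4334817  370.85242553]
```

Run:
```python
from m import *
c=S
for nm,y0,P in(("l1",60,(.616,.0447+.03)),("l2",100,(.617,.042+.03))):
  for z in range(60,260,10): 
    u=(proj(c,[[*P,z/1e3]])[0]-[240,y0]+.5)*3-.5
    if 100<u[1]<330: print(nm,z,u.round(1))
```

```text
l1 170 [137.9 321.4]
l1 180 [137.4 303.4]
l1 190 [136.8 285.2]
l1 200 [136.3 266.8]
l1 210 [135.8 248.2]
l1 220 [135.2 229.4]
l1 230 [134.6 210.3]
l1 240 [134.1 191.1]
l1 250 [133.5 171.6]
l2 100 [140.5 320. ]
l2 110 [140.1 303.4]
l2 120 [139.6 286.6]
l2 130 [139.1 269.6]
l2 140 [138.5 252.4]
l2 150 [138. 235.]
l2 160 [137.5 217.4]
l2 170 [137.  199.7]
l2 180 [136.4 181.7]
l2 190 [135.9 163.6]
l2 200 [135.4 145.2]
l2 210 [134.8 126.7]
l2 220 [134.3 107.9]
```

Run:
```python
from h import *
import pickle
for t,b in(("l1",(265,90,315,140)),("l2",(265,130,315,210)),("l3",(265,150,325,240)),("l4",(265,150,325,240))):
    c=pickle.load(open(t+".pkl","rb"));crop(c["img"],*b,6,f"pics/z_{t}.png")
a=[cv2.imread(f"pics/z_{t}.png") for t in("l2","l3","l4")]
h=max(i.shape[0] for i in a);cv2.imwrite("pics/z.png",np.hstack([cv2.copyMakeBorder(i[:540,:260],0,h-i.shape[0],0,4,0) for i in a]))
```

```text
(no output)
```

View pics/z.png

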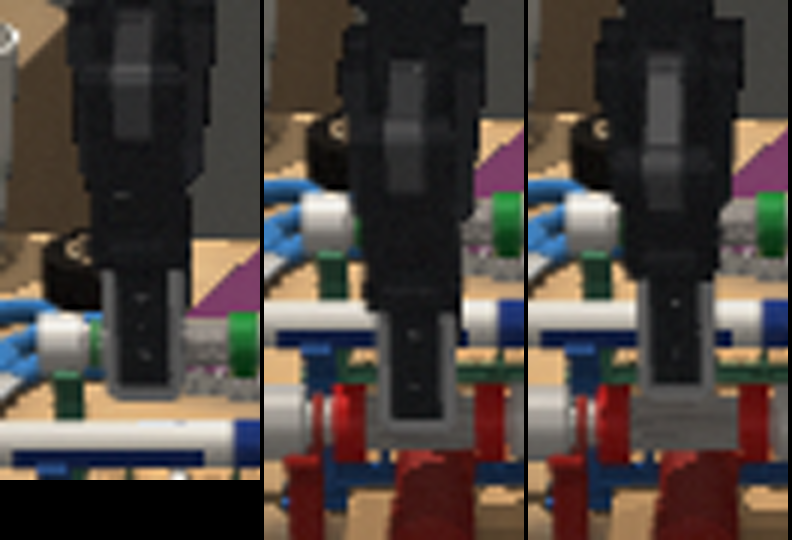

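Call:
step_arm([
  {"grip": 0.2, "delta_pos": [0, 0, -1], "spin": 0},
  {"grip": 0.2, "delta_pos": [0, 0, -1], "spin": 0},
  {"grip": 0.2, "delta_pos": [0, 0, -1], "spin": 0},
  {"grip": 0.2, "delta_pos": [0, 0, -1], "spin": 0},
  {"grip": 0.2, "delta_pos": [0, 0, 0], "spin": 0},
  {"grip": 0.2, "delta_pos": [0, 0, 1], "spin": 0},
  {"grip": 0.2, "delta_pos": [0, 0, 1.7], "spin": 0},
  {"grip": 0.2, "delta_pos": [0, 0, 1.7], "spin": 0},
  {"grip": 0.2, "delta_pos": [0, 0, 1.7], "spin": 0},
])

```text
time: 4.8
tool_pos: [0.6156, 0.0421, 0.0478]
tool_rot: [-180.0, -0.0, -172.3]
force: [0.5, 0.1, 0.1]
opening: 0.599
```

```bash
python3 look.py l5 side 265 150 325 250 6;  python3 go.py 616,42.8,38,187.7
```

```text
t 4.85 pos [615.766  42.081  48.11 ] rot [-179.997    0.001 -172.315] F [-0.691  0.208  0.196] op 0.597409012328951 q [-8.868 42.237 -0.804 99.865  0.884 37.903 87.524]
616,42.8,38,187.7 delta [-0.033  0.068  1.011] spin -0.0002549038691343889
```

View pics/l5.png

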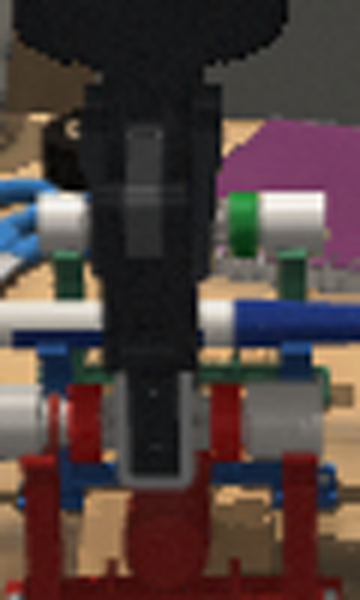

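Call:
step_arm([
  {"grip": 0.2, "delta_pos": [0, 0.0, 0.8], "spin": 0},
  {"grip": 0.2, "delta_pos": [0, 0.0, 0.8], "spin": 0},
  {"grip": -1, "delta_pos": [0, 0.0, 0.8], "spin": 0},
  {"grip": -1, "delta_pos": [0, 0.0, 0.8], "spin": 0},
  {"grip": -1, "delta_pos": [0, 0.0, 0.8], "spin": 0},
  {"grip": -1, "delta_pos": [0, 0.0, 0.8], "spin": 0},
  {"grip": -1, "delta_pos": [0, 0.0, 0.8], "spin": 0},
], force=40)

```text
time: 5.55
tool_pos: [0.6158, 0.0431, 0.0404]
tool_rot: [179.9, 0.0, -172.3]
force: [-1.5, 5.5, 2.5]
opening: 0.246
```

```bash
python3 look.py l6 side 265 150 325 250 6;  python3 go.py 616,42.8,38,187.7
```

```text
t 5.6 pos [615.811  43.17   40.424] rot [ 179.943    0.031 -172.267] F [-1.201  4.958  2.705] op 0.24404561315716983 q [-8.893 42.903 -0.868 99.98   0.887 37.09  87.498]
616,42.8,38,187.7 delta [-0.014 -0.039  0.242] spin 0.0005827821300641561
```

View pics/l6.png

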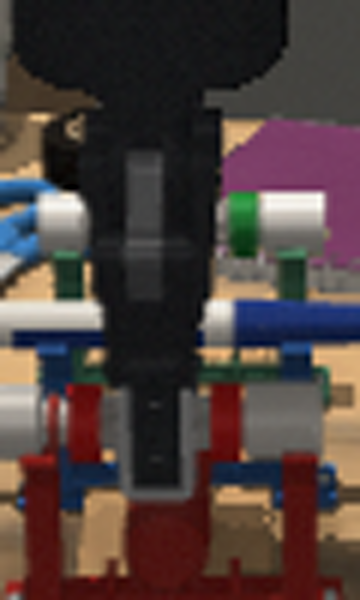

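Call:
step_arm([
  {"grip": -1, "delta_pos": [0, 0, -1], "spin": 0},
  {"grip": -1, "delta_pos": [0, 0, -3], "spin": 0},
  {"grip": -1, "delta_pos": [0, 0, -6], "spin": 0},
  {"grip": -1, "delta_pos": [0, 0, -8.5], "spin": 0},
  {"grip": -1, "delta_pos": [0, 0, -9.5], "spin": 0},
  {"grip": -1, "delta_pos": [0, 0, -9.5], "spin": 0},
])

```text
time: 6.2
tool_pos: [0.6164, 0.0419, 0.1366]
tool_rot: [-180.0, 0.1, -172.3]
force: [-0.8, -0.2, -2.0]
opening: 0.244
```

```bash
python3 look.py l7 side 230 60 430 210 4;  python3 go.py 440.7,312.2,135,187.75
```

```text
t 6.25 pos [615.682  41.971 135.144] rot [-179.993    0.026 -172.318] F [ 0.26   0.748 -2.039] op 0.24153340425747835 q [-8.962 35.205 -0.651 97.567  0.522 47.206 87.833]
440.7,312.2,135,187.75 delta [13.729 29.12   0.005] spin -0.001181291957535753
```

View pics/l7.png

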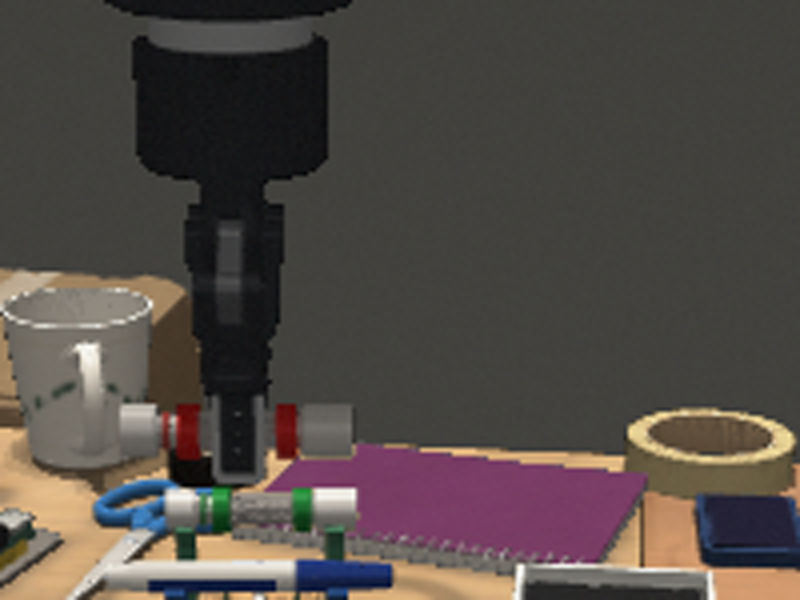

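Call:
step_arm([
  {"grip": -1, "delta_pos": [0.7, 1.5, 0], "spin": 0},
  {"grip": -1, "delta_pos": [2.2, 4.5, 0], "spin": 0},
  {"grip": -1, "delta_pos": [4, 8.5, 0], "spin": 0},
  {"grip": -1, "delta_pos": [6, 12.7, 0], "spin": 0},
  {"grip": -1, "delta_pos": [8, 17, 0], "spin": 0},
  {"grip": -1, "delta_pos": [10, 21.2, 0], "spin": 0},
  {"grip": -1, "delta_pos": [11.8, 25, 0], "spin": 0},
  {"grip": -1, "delta_pos": [13, 27.6, 0], "spin": 0},
  {"grip": -1, "delta_pos": [13.6, 28.8, 0], "spin": 0},
  {"grip": -1, "delta_pos": [13.73, 29.12, 0], "spin": 0},
  {"grip": -1, "delta_pos": [13.73, 29.12, 1], "spin": 0},
  {"grip": -1, "delta_pos": [13.73, 29.12, 3], "spin": 0},
  {"grip": -1, "delta_pos": [13.73, 29.12, 5], "spin": 0},
  {"grip": -1, "delta_pos": [13.73, 29.12, 6.5], "spin": 0},
  {"grip": -1, "delta_pos": [13.73, 29.12, 7], "spin": 0},
  {"grip": -1, "delta_pos": [13.73, 29.12, 7], "spin": 0},
])

```text
time: 7.85
tool_pos: [0.4409, 0.3109, 0.0642]
tool_rot: [-179.9, -0.1, -172.4]
force: [0.4, -0.4, -1.9]
opening: 0.241
```

```bash
python3 look.py l8 side 300 230 460 370 5; python3 look.py l8t top 130 230 290 350 5; python3 go.py 440.7,312.2,14.5,187.75
```

```text
t 7.95 pos [441.215 311.865  65.403] rot [-179.999    0.022 -172.369] F [-0.058 -0.314 -1.183] op 0.24631417016865795 q [-40.523  35.607  -1.403 111.444   1.526  32.948  54.686]
440.7,312.2,14.5,187.75 delta [0.049 0.04  5.09 ] spin -0.002083055883982012
```

View pics/l8.png

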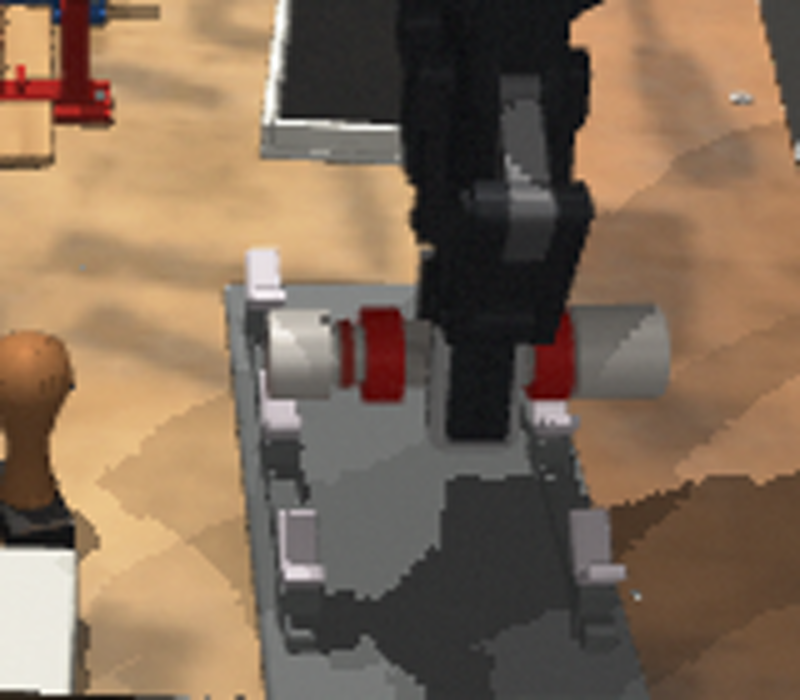

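View pics/l8t.png

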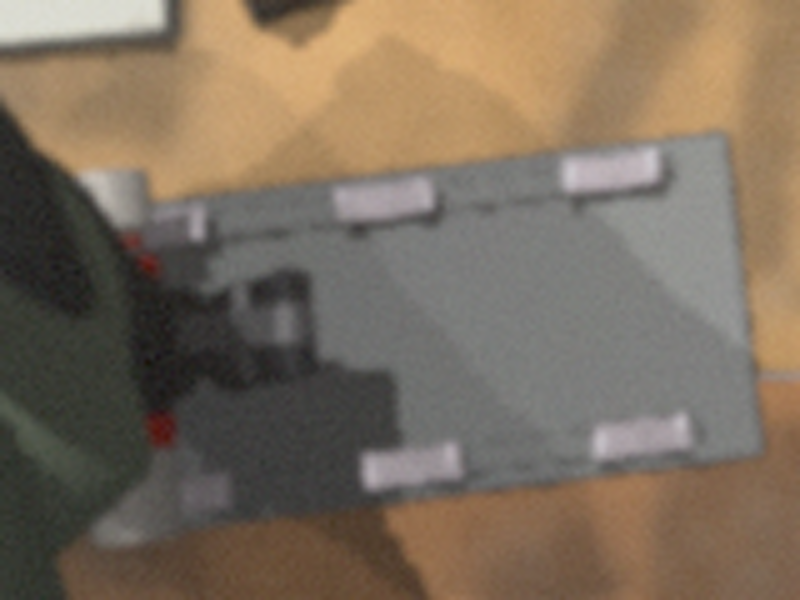

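Run:
```python
from m import *
def Q(c,P,x0,y0,s): return ((proj(c,P)-[x0,y0]+.5)*s-.5).round(1)
p=[.4412,.3119,np.radians(7.65)]
def rim(z): 
    a=np.linspace(0,2*np.pi,60);L=[]
    for sx in(.0485,-.0485): L.append(pose(p,np.c_[np.full(60,sx),.011*np.cos(a),z+.011*np.sin(a)]))
    return L
for z in(.0865,.061):
  for c,b,n in((S,(300,230,5),"side"),(T,(130,230,5),"top")):
    for r in rim(z):
        q=Q(c,r,*b);print(n,z,"u",q[:,0].min(),q[:,0].max(),"v",q[:,1].min(),q[:,1].max())
```

```text
side 0.0865 u 264.6 271.3 v 307.0 397.1
side 0.0865 u 651.6 672.0 v 305.4 395.4
top 0.0865 u 59.7 145.5 v 166.3 178.3
top 0.0865 u 92.9 179.6 v 534.3 545.4
side 0.061 u 261.5 268.0 v 393.1 481.9
side 0.061 u 641.8 661.4 v 391.5 480.2
top 0.061 u 85.1 168.1 v 173.8 185.2
top 0.061 u 117.6 201.5 v 530.4 541.2
```

Call:
step_arm([
  {"grip": -1, "delta_pos": [0.04, 0.03, 1.5], "spin": 0},
  {"grip": -1, "delta_pos": [0.04, 0.03, 3], "spin": 0},
  {"grip": -1, "delta_pos": [0.04, 0.03, 4], "spin": 0},
  {"grip": -1, "delta_pos": [0.04, 0.03, 4.6], "spin": 0},
  {"grip": -1, "delta_pos": [0.04, 0.03, 4.9], "spin": 0},
  {"grip": -1, "delta_pos": [0.04, 0.03, 5.1], "spin": 0},
  {"grip": -1, "delta_pos": [0.04, 0.03, 5.1], "spin": 0},
  {"grip": -1, "delta_pos": [0.04, 0.03, 5.1], "spin": 0},
])

```text
time: 8.75
tool_pos: [0.4405, 0.313, 0.0146]
tool_rot: [180.0, 0.0, -172.3]
force: [-0.3, 2.4, 0.8]
opening: 0.244
```

```bash
python3 look.py l9 side 300 230 460 370 5;  python3 go.py 440.7,312.2,14.5,187.75
```

```text
t 8.8 pos [440.51  313.051  14.596] rot [ 179.956    0.048 -172.305] F [-0.708  2.104  1.817] op 0.23766505428534324 q [-40.72   40.724  -1.319 112.198   1.872  27.033  54.309]
440.7,312.2,14.5,187.75 delta [-0.007 -0.087  0.01 ] spin -0.0009542810621961586
```

View pics/l9.png

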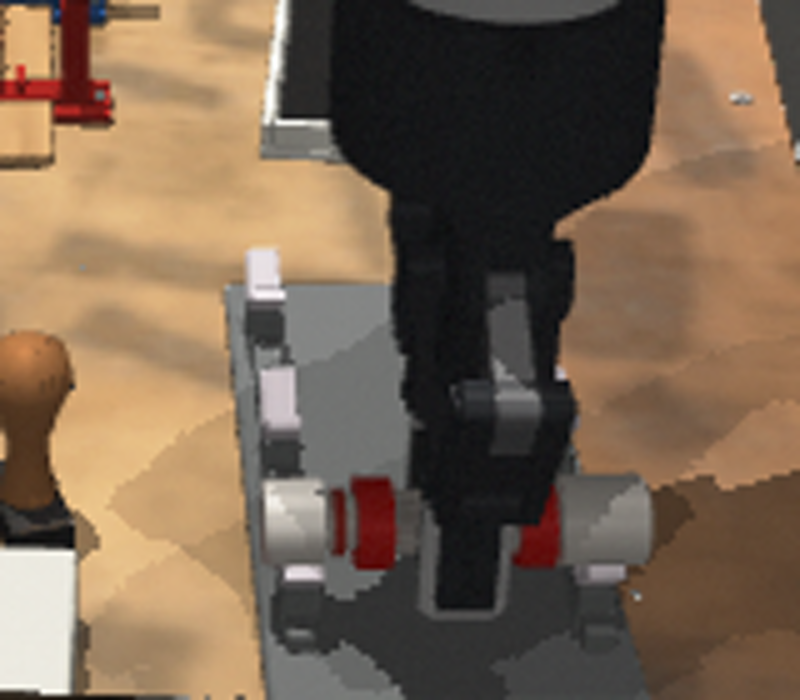

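Call:
step_arm([
  {"grip": -0.3, "delta_pos": [0, 0, 0], "spin": 0},
  {"grip": 0.1, "delta_pos": [0, 0, 0], "spin": 0},
  {"grip": 0.1, "delta_pos": [0, 0, 0], "spin": 0},
  {"grip": 0.1, "delta_pos": [0, 0, 0], "spin": 0},
  {"grip": 0.1, "delta_pos": [0, 0, -1], "spin": 0},
  {"grip": 0.1, "delta_pos": [0, 0, -3], "spin": 0},
  {"grip": 0.1, "delta_pos": [0, 0, -6], "spin": 0},
  {"grip": 0.1, "delta_pos": [0, 0, -9], "spin": 0},
  {"grip": 0.1, "delta_pos": [0, 0, -12], "spin": 0},
  {"grip": 0.1, "delta_pos": [0, 0, -12], "spin": 0},
])

```text
time: 9.8
tool_pos: [0.4417, 0.3136, 0.1383]
tool_rot: [179.8, 0.3, -172.3]
force: [-0.0, 0.4, -1.0]
opening: 0.554
```

```bash
python3 go.py 628,-35.5,135,187.7
```

```text
t 9.8 pos [441.714 313.581 138.274] rot [ 179.823    0.28  -172.336] F [-0.031  0.419 -0.99 ] op 0.5542132556748944 q [-40.583  28.904  -1.437 109.23    1.064  41.547  55.032]
628,-35.5,135,187.7 delta [-13.805 -37.082   0.28 ] spin -0.000620680273134252
```

Call:
step_arm([
  {"grip": 0.1, "delta_pos": [-13.7, -37.0, 0], "spin": 0},
  {"grip": 0.1, "delta_pos": [-13.7, -37.0, 0], "spin": 0},
  {"grip": 0.1, "delta_pos": [-13.7, -37.0, 0], "spin": 0},
  {"grip": 0.1, "delta_pos": [-13.7, -37.0, 0], "spin": 0},
  {"grip": 0.1, "delta_pos": [-13.7, -37.0, 0], "spin": 0},
  {"grip": 0.1, "delta_pos": [-13.7, -37.0, 0], "spin": 0},
  {"grip": 0.1, "delta_pos": [-13.7, -37.0, 0], "spin": 0},
  {"grip": 0.1, "delta_pos": [-13.7, -37.0, 0], "spin": 0},
  {"grip": 0.1, "delta_pos": [-13.7, -37.0, 0], "spin": 0},
  {"grip": 0.1, "delta_pos": [-13.7, -37.0, 0], "spin": 0},
  {"grip": 0.1, "delta_pos": [-13.7, -37.0, 2], "spin": 0},
  {"grip": 0.1, "delta_pos": [-13.7, -37.0, 4], "spin": 0},
  {"grip": 0.1, "delta_pos": [-13.7, -37.0, 5], "spin": 0},
  {"grip": 0.1, "delta_pos": [-13.7, -37.0, 5], "spin": 0},
  {"grip": 0.1, "delta_pos": [-13.7, -37.0, 5], "spin": 0},
])

```text
time: 11.3
tool_pos: [0.6256, -0.0353, 0.0847]
tool_rot: [180.0, 0.0, -172.3]
force: [0.4, -0.0, 0.1]
opening: 0.551
```

```bash
python3 look.py l10 side 240 130 400 270 5;python3 look.py l10t top 130 230 290 350 5;  python3 go.py 628,-35.5,37,187.6
```

```text
t 11.4 pos [625.95  -35.553  85.08 ] rot [-179.991    0.07  -172.295] F [0.329 0.43  0.397] op 0.5483325866776498 q [-1.778 39.817 -0.577 97.606  0.549 42.51  95.079]
628,-35.5,37,187.6 delta [-0.198 -0.022  4.808] spin 0.001831515915116381
```

View pics/l10.png

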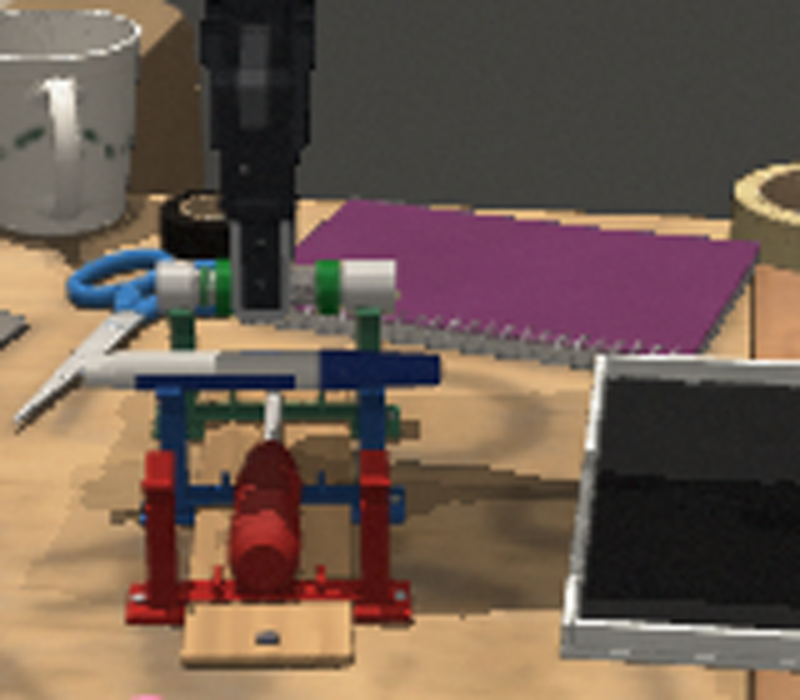

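View pics/l10t.png

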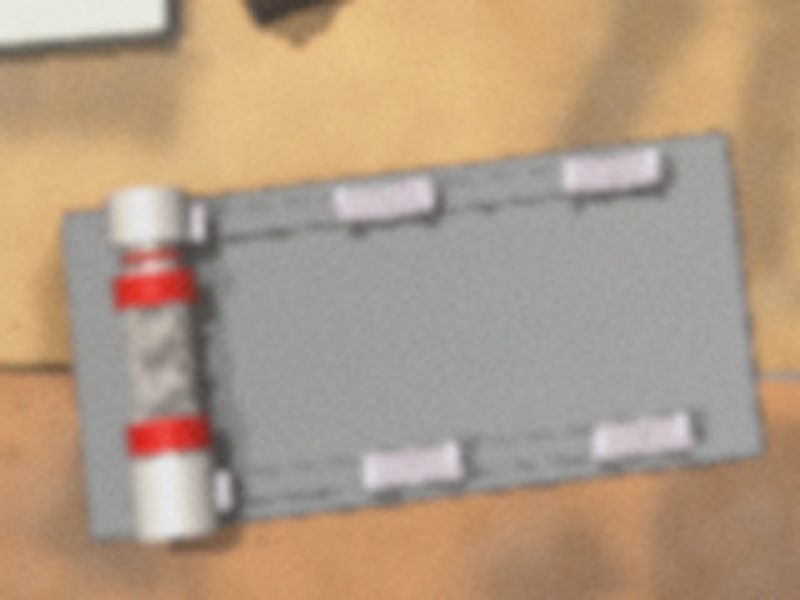

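Call:
step_arm([
  {"grip": 0.1, "delta_pos": [-0.2, 0, 1.5], "spin": 0},
  {"grip": 0.1, "delta_pos": [-0.2, 0, 3], "spin": 0},
  {"grip": 0.1, "delta_pos": [-0.2, 0, 4.2], "spin": 0},
  {"grip": 0.1, "delta_pos": [-0.2, 0, 4.8], "spin": 0},
  {"grip": 0.1, "delta_pos": [-0.2, 0, 4.8], "spin": 0},
  {"grip": -0.5, "delta_pos": [-0.2, 0, 4.8], "spin": 0},
  {"grip": -1, "delta_pos": [-0.2, 0, 4.8], "spin": 0},
  {"grip": -1, "delta_pos": [-0.2, 0, 4.8], "spin": 0},
  {"grip": -1, "delta_pos": [-0.2, 0, 4.8], "spin": 0},
  {"grip": -1, "delta_pos": [-0.2, 0, 4.8], "spin": 0},
  {"grip": -1, "delta_pos": [-0.2, 0, 4.8], "spin": 0},
], force=25)

```text
time: 12.5
tool_pos: [0.6278, -0.0357, 0.0365]
tool_rot: [-180.0, 0.0, -172.3]
force: [0.5, -1.9, 6.2]
opening: 0.174
```

```bash
python3 look.py l11 side 240 150 400 270 5; python3 go.py 628,-35.5,37,187.6
```

```text
t 12.55 pos [627.863 -35.754  36.547] rot [-179.98     0.05  -172.323] F [ 0.021 -2.805  5.747] op 0.17155864482218003 q [-1.726 44.008 -0.631 98.189  0.74  37.755 94.913]
628,-35.5,37,187.6 delta [-0.017  0.023 -0.045] spin 0.0013471528242946986
```

View pics/l11.png

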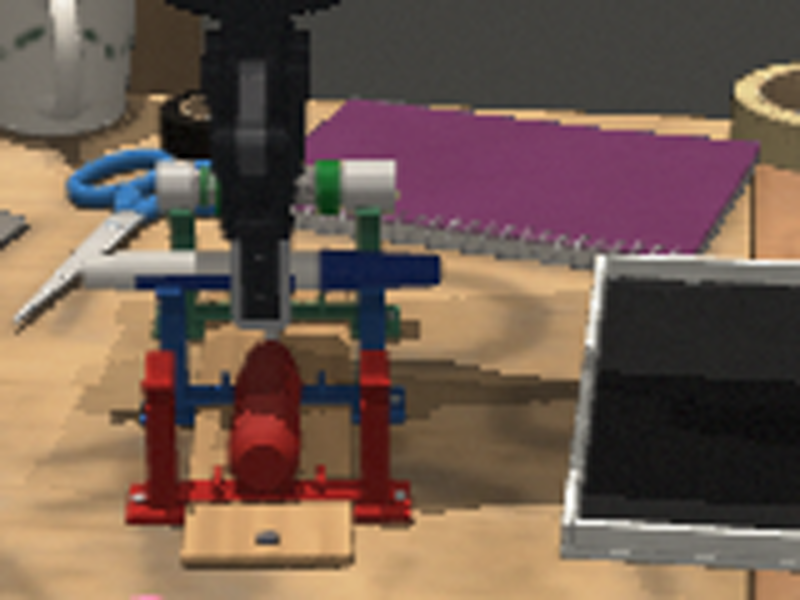

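Call:
step_arm([
  {"grip": -1, "delta_pos": [0, 0, -1], "spin": 0},
  {"grip": -1, "delta_pos": [0, 0, -3], "spin": 0},
  {"grip": -1, "delta_pos": [0, 0, -6], "spin": 0},
  {"grip": -1, "delta_pos": [0, 0, -8.5], "spin": 0},
  {"grip": -1, "delta_pos": [0, 0, -9.5], "spin": 0},
  {"grip": -1, "delta_pos": [0, 0, -9.5], "spin": 0},
  {"grip": -1, "delta_pos": [0, 0, -9.5], "spin": 0},
])

```text
time: 13.25
tool_pos: [0.627, -0.0354, 0.1304]
tool_rot: [180.0, -0.0, -172.3]
force: [0.3, 0.4, -0.9]
opening: 0.175
```

```bash
python3 look.py l12 side 240 70 440 220 4; python3 go.py 449.4,248.6,135,187.75
python3 - <<'E'
from m import *
def Q(c,P,x0,y0,s): return ((proj(c,P)-[x0,y0]+.5)*s-.5).round(1)
def rim(p,z,h=.0485,r=.011): 
    a=np.linspace(0,2*np.pi,60);L=[]
    for sx in(h,-h): L.append(pose(p,np.c_[np.full(60,sx),r*np.cos(a),z+r*np.sin(a)]))
    return L
for r in rim([.4405,.313,np.radians(7.75)],.0356): 
    q=Q(T,r,130,230,5);print("red parked u",q[:,0].min(),q[:,0].max(),"v",q[:,1].min(),q[:,1].max())
E
```

```text
t 13.3 pos [626.852 -35.367 130.026] rot [ 179.984   -0.09  -172.303] F [0.281 0.594 0.424] op 0.17386445731844327 q [-1.86  36.503 -0.467 95.924  0.367 47.665 95.213]
449.4,248.6,135,187.75 delta [13.783 30.518 -0.467] spin -0.0009327808859410099
red parked u 104.6 185.0 v 183.2 194.3
red parked u 137.0 218.2 v 529.2 539.8
```

View pics/l12.png

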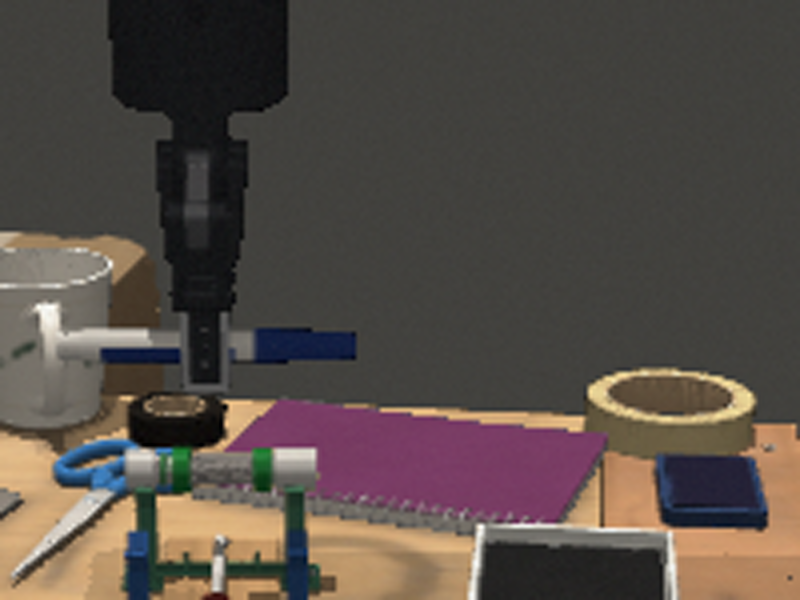

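Run:
```python
from m import *
w=ray(S,up([(57,341),(356,345)],240,70,4),.1515);print(w*1e3,(w[0]+w[1])*500,np.linalg.norm(w[0]-w[1]))
w=ray(S,up([(80,272),(441,268)],240,150,5),.058);print(w*1e3,(w[0]+w[1])*500)
```

```text
[[696.05910499 -37.24491394 151.5       ]
 [559.86118524 -48.68794279 151.5       ]] [627.96014511 -42.96642836 151.5       ] 0.13667778258435573
[[695.90199164 -28.27732177  58.        ]
 [560.61817459 -49.4565365   58.        ]] [628.26008312 -38.86692914  58.        ]
```

Call:
step_arm([
  {"grip": -1, "delta_pos": [0.7, 1.5, 0], "spin": 0},
  {"grip": -1, "delta_pos": [2, 4.5, 0], "spin": 0},
  {"grip": -1, "delta_pos": [4, 8.8, 0], "spin": 0},
  {"grip": -1, "delta_pos": [6, 13.2, 0], "spin": 0},
  {"grip": -1, "delta_pos": [8, 17.6, 0], "spin": 0},
  {"grip": -1, "delta_pos": [10, 22, 0], "spin": 0},
  {"grip": -1, "delta_pos": [11.9, 26.2, 0], "spin": 0},
  {"grip": -1, "delta_pos": [13, 28.8, 0], "spin": 0},
  {"grip": -1, "delta_pos": [13.6, 30.2, 0], "spin": 0},
  {"grip": -1, "delta_pos": [13.78, 30.52, 0], "spin": 0},
  {"grip": -1, "delta_pos": [13.78, 30.52, 1], "spin": 0},
  {"grip": -1, "delta_pos": [13.78, 30.52, 3], "spin": 0},
  {"grip": -1, "delta_pos": [13.78, 30.52, 5], "spin": 0},
  {"grip": -1, "delta_pos": [13.78, 30.52, 6.5], "spin": 0},
  {"grip": -1, "delta_pos": [13.78, 30.52, 7.5], "spin": 0},
  {"grip": -1, "delta_pos": [13.78, 30.52, 7.5], "spin": 0},
  {"grip": -1, "delta_pos": [13.78, 30.52, 7.5], "spin": 0},
])

```text
time: 15.0
tool_pos: [0.4503, 0.248, 0.0561]
tool_rot: [-180.0, -0.0, -172.4]
force: [0.4, -0.2, 0.8]
opening: 0.176
```

```bash
python3 go.py 449.4,248.6,10.6,187.75
```

```text
t 15.0 pos [450.332 248.015  56.116] rot [-179.984   -0.01  -172.356] F [ 0.439 -0.172  0.804] op 0.1764556753099849 q [-34.537  34.947  -1.237 115.483   1.453  29.601  60.83 ]
449.4,248.6,10.6,187.75 delta [0.084 0.072 4.552] spin -0.0018509456160485567
```

Call:
step_arm([
  {"grip": -1, "delta_pos": [0.07, 0.06, 1.5], "spin": 0},
  {"grip": -1, "delta_pos": [0.07, 0.06, 3], "spin": 0},
  {"grip": -1, "delta_pos": [0.07, 0.06, 3.8], "spin": 0},
  {"grip": -1, "delta_pos": [0.07, 0.06, 4.2], "spin": 0},
  {"grip": -1, "delta_pos": [0.07, 0.06, 4.5], "spin": 0},
  {"grip": -1, "delta_pos": [0.07, 0.06, 4.6], "spin": 0},
  {"grip": -1, "delta_pos": [0.07, 0.06, 4.6], "spin": 0},
])

```text
time: 15.7
tool_pos: [0.4496, 0.2489, 0.0106]
tool_rot: [-180.0, 0.0, -172.3]
force: [0.3, -2.2, 1.9]
opening: 0.166
```

```bash
python3 look.py l13 side 300 230 460 370 5; python3 go.py 449.4,248.6,10.6,187.75
```

```text
t 15.75 pos [449.629 248.926  10.576] rot [ 179.998    0.033 -172.329] F [-0.519 -1.54   2.827] op 0.1685489147634177 q [-34.769  39.806  -1.106 116.141   1.771  24.038  60.434]
449.4,248.6,10.6,187.75 delta [ 0.027 -0.029 -0.002] spin -0.0013857913822556498
```

View pics/l13.png

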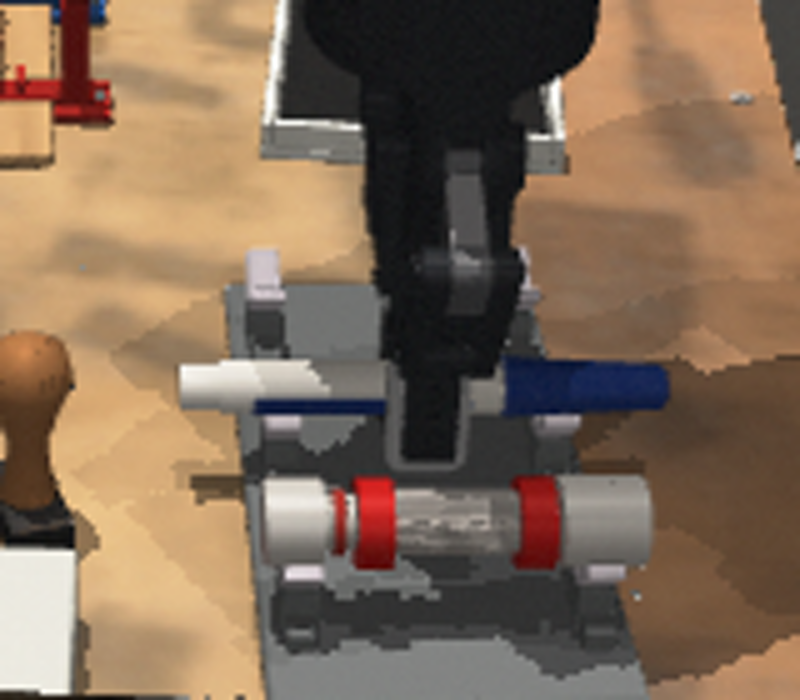

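Call:
step_arm([
  {"grip": -0.4, "delta_pos": [0, 0, 0], "spin": 0},
  {"grip": 0.0, "delta_pos": [0, 0, 0], "spin": 0},
  {"grip": 0.0, "delta_pos": [0, 0, 0], "spin": 0},
  {"grip": 0.0, "delta_pos": [0, 0, 0], "spin": 0},
  {"grip": 0.0, "delta_pos": [0, 0, -1], "spin": 0},
  {"grip": 0.0, "delta_pos": [0, 0, -3], "spin": 0},
  {"grip": 0.0, "delta_pos": [0, 0, -6], "spin": 0},
  {"grip": 0.1, "delta_pos": [0, 0, -9], "spin": 0},
  {"grip": 0.1, "delta_pos": [0, 0, -12], "spin": 0},
  {"grip": 0.1, "delta_pos": [0, 0, -12], "spin": 0},
  {"grip": 0.1, "delta_pos": [0, 0, -12], "spin": 0},
])

```text
time: 16.85
tool_pos: [0.4495, 0.2491, 0.131]
tool_rot: [180.0, 0.1, -172.3]
force: [-0.9, 0.8, -0.5]
opening: 0.551
```

```bash
python3 go.py 634.9,-115.7,130,187.6
```

```text
t 16.85 pos [449.535 249.137 130.988] rot [ 179.959    0.081 -172.315] F [-0.945  0.837 -0.544] op 0.5506873750745738 q [-34.626  27.55   -1.293 113.364   0.953  39.005  61.173]
634.9,-115.7,130,187.6 delta [-13.491 -38.635   0.09 ] spin 0.0014866792587537557
```

Call:
step_arm([
  {"grip": 0.1, "delta_pos": [-13.6, -38.6, 0], "spin": 0},
  {"grip": 0.1, "delta_pos": [-13.6, -38.6, 0], "spin": 0},
  {"grip": 0.1, "delta_pos": [-13.6, -38.6, 0], "spin": 0},
  {"grip": 0.1, "delta_pos": [-13.6, -38.6, 0], "spin": 0},
  {"grip": 0.1, "delta_pos": [-13.6, -38.6, 0], "spin": 0},
  {"grip": 0.1, "delta_pos": [-13.6, -38.6, 0], "spin": 0},
  {"grip": 0.1, "delta_pos": [-13.6, -38.6, 0], "spin": 0},
  {"grip": 0.1, "delta_pos": [-13.6, -38.6, 0], "spin": 0},
  {"grip": 0.1, "delta_pos": [-13.6, -38.6, 0], "spin": 0},
  {"grip": 0.1, "delta_pos": [-13.6, -38.6, 0], "spin": 0},
  {"grip": 0.1, "delta_pos": [-13.6, -38.6, 2], "spin": 0},
  {"grip": 0.1, "delta_pos": [-13.6, -38.6, 4], "spin": 0},
  {"grip": 0.1, "delta_pos": [-13.6, -38.6, 4.5], "spin": 0},
  {"grip": 0.1, "delta_pos": [-13.6, -38.6, 4.5], "spin": 0},
  {"grip": 0.1, "delta_pos": [-13.6, -38.6, 4.5], "spin": 0},
])

```text
time: 18.35
tool_pos: [0.6359, -0.1147, 0.0858]
tool_rot: [180.0, 0.0, -172.3]
force: [1.2, 0.2, 0.3]
opening: 0.546
```

```bash
python3 look.py l14 side 240 100 400 240 5; python3 look.py l14t top 130 230 290 350 5; python3 go.py 634.9,-115.7,40,187.6
```

```text
t 18.45 pos [ 636.138 -115.079   86.045] rot [-179.986    0.064 -172.294] F [-0.298 -0.709 -0.296] op 0.5520517248646001 q [  5.247  41.212  -0.372  94.377   0.35   44.346 102.423]
634.9,-115.7,40,187.6 delta [ 0.136 -0.044  4.604] spin 0.0018487585617366644
```

View pics/l14.png

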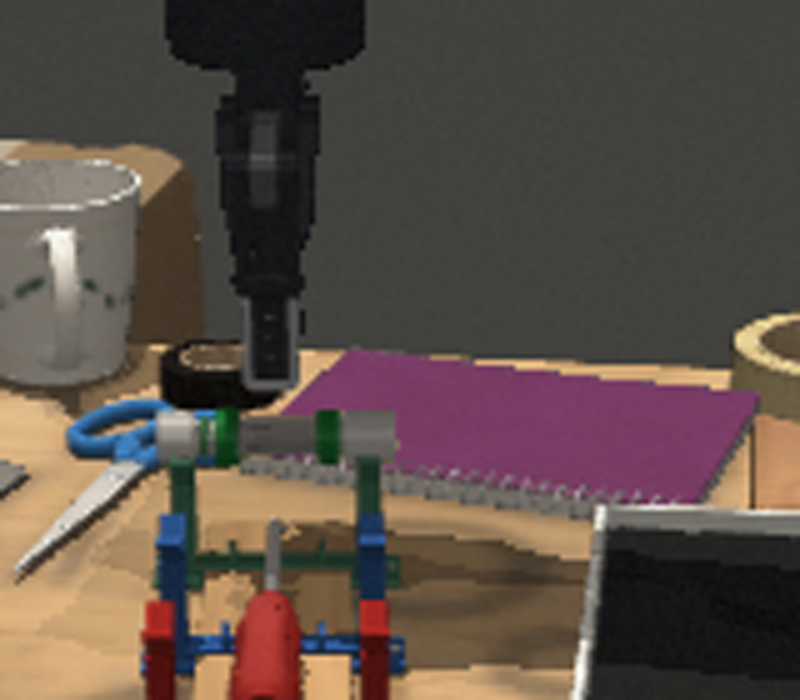

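View pics/l14t.png

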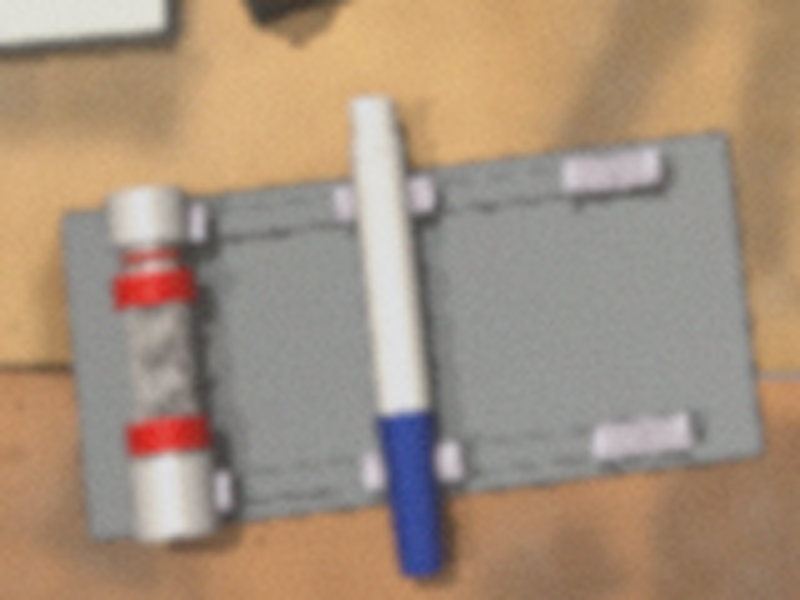

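Marker is parked and centred (top 97 to 578; saddles midway). Now the green gauge.

Call:
step_arm([
  {"grip": 0.1, "delta_pos": [0.1, 0, 1.5], "spin": 0},
  {"grip": 0.1, "delta_pos": [0.1, 0, 3], "spin": 0},
  {"grip": 0.1, "delta_pos": [0.1, 0, 4.2], "spin": 0},
  {"grip": 0.1, "delta_pos": [0.1, 0, 4.6], "spin": 0},
  {"grip": 0.1, "delta_pos": [0.1, 0, 4.6], "spin": 0},
  {"grip": -0.5, "delta_pos": [0.1, 0, 4.6], "spin": 0},
  {"grip": -1, "delta_pos": [0.1, 0, 4.6], "spin": 0},
  {"grip": -1, "delta_pos": [0.1, 0, 4.6], "spin": 0},
  {"grip": -1, "delta_pos": [0.1, 0, 4.6], "spin": 0},
  {"grip": -1, "delta_pos": [0.1, 0, 4.6], "spin": 0},
], force=40)

```text
time: 19.45
tool_pos: [0.6351, -0.1156, 0.0396]
tool_rot: [-180.0, 0.0, -172.3]
force: [0.9, -0.6, 4.9]
opening: 0.244
```

```bash
python3 go.py 634.9,-115.7,40,187.6
```

```text
t 19.45 pos [ 635.071 -115.621   39.575] rot [-179.981    0.047 -172.319] F [ 0.921 -0.624  4.925] op 0.24426920000252272 q [  5.357  44.893  -0.461  95.412   0.522  39.646 102.31 ]
634.9,-115.7,40,187.6 delta [ 0.018 -0.006 -0.043] spin 0.0014180940210104518
```

Call:
step_arm([
  {"grip": -1, "delta_pos": [0, 0, -1], "spin": 0},
  {"grip": -1, "delta_pos": [0, 0, -3], "spin": 0},
  {"grip": -1, "delta_pos": [0, 0, -6], "spin": 0},
  {"grip": -1, "delta_pos": [0, 0, -8.5], "spin": 0},
  {"grip": -1, "delta_pos": [0, 0, -9.5], "spin": 0},
  {"grip": -1, "delta_pos": [0, 0, -9.5], "spin": 0},
  {"grip": -1, "delta_pos": [0, 0, -9.5], "spin": 0},
])

```text
time: 20.15
tool_pos: [0.6342, -0.1153, 0.1332]
tool_rot: [180.0, -0.1, -172.3]
force: [-0.2, -0.2, -1.3]
opening: 0.248
```

```bash
python3 look.py l15 side 240 70 440 220 4; python3 go.py 458.2,184.2,134,187.75
```

```text
t 20.2 pos [ 634.026 -115.303  132.862] rot [ 179.974   -0.102 -172.305] F [ 0.346 -0.142 -1.586] op 0.24398470313271683 q [  5.204  37.659  -0.247  93.094   0.195  49.353 102.575]
458.2,184.2,134,187.75 delta [13.414 32.035 -0.076] spin -0.0009589427921894166
```

View pics/l15.png

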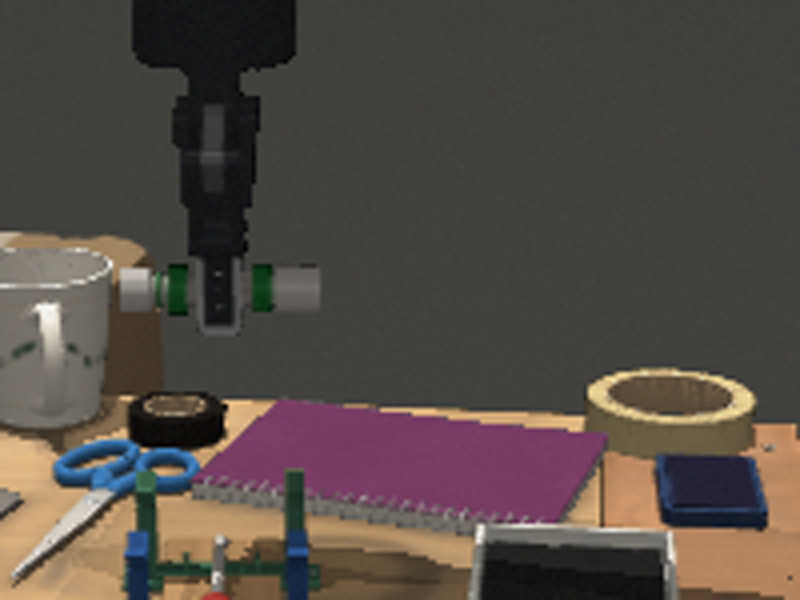

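Call:
step_arm([
  {"grip": -1, "delta_pos": [0.7, 1.5, 0], "spin": 0},
  {"grip": -1, "delta_pos": [2, 4.8, 0], "spin": 0},
  {"grip": -1, "delta_pos": [3.9, 9.3, 0], "spin": 0},
  {"grip": -1, "delta_pos": [5.8, 13.9, 0], "spin": 0},
  {"grip": -1, "delta_pos": [7.8, 18.5, 0], "spin": 0},
  {"grip": -1, "delta_pos": [9.7, 23.1, 0], "spin": 0},
  {"grip": -1, "delta_pos": [11.5, 27.5, 0], "spin": 0},
  {"grip": -1, "delta_pos": [12.7, 30.2, 0], "spin": 0},
  {"grip": -1, "delta_pos": [13.3, 31.6, 0], "spin": 0},
  {"grip": -1, "delta_pos": [13.41, 32.04, 0], "spin": 0},
  {"grip": -1, "delta_pos": [13.41, 32.04, 1], "spin": 0},
  {"grip": -1, "delta_pos": [13.41, 32.04, 3], "spin": 0},
  {"grip": -1, "delta_pos": [13.41, 32.04, 5], "spin": 0},
  {"grip": -1, "delta_pos": [13.41, 32.04, 6.5], "spin": 0},
  {"grip": -1, "delta_pos": [13.41, 32.04, 7.5], "spin": 0},
  {"grip": -1, "delta_pos": [13.41, 32.04, 7.5], "spin": 0},
  {"grip": -1, "delta_pos": [13.41, 32.04, 7.5], "spin": 0},
])

```text
time: 21.9
tool_pos: [0.4592, 0.1836, 0.0591]
tool_rot: [-180.0, -0.0, -172.4]
force: [0.3, -0.1, -0.6]
opening: 0.239
```

```bash
python3 go.py 458.2,184.2,13.7,187.75
```

```text
t 21.9 pos [459.248 183.59   59.08 ] rot [-179.984   -0.011 -172.354] F [ 0.344 -0.127 -0.616] op 0.23859064331172314 q [-27.69   33.48   -1.294 118.261   1.53   28.29   67.529]
458.2,184.2,13.7,187.75 delta [0.095 0.076 4.538] spin -0.001821948895161202
```

Call:
step_arm([
  {"grip": -1, "delta_pos": [0.08, 0.06, 1.5], "spin": 0},
  {"grip": -1, "delta_pos": [0.08, 0.06, 3], "spin": 0},
  {"grip": -1, "delta_pos": [0.08, 0.06, 3.8], "spin": 0},
  {"grip": -1, "delta_pos": [0.08, 0.06, 4.2], "spin": 0},
  {"grip": -1, "delta_pos": [0.08, 0.06, 4.5], "spin": 0},
  {"grip": -1, "delta_pos": [0.08, 0.06, 4.55], "spin": 0},
  {"grip": -1, "delta_pos": [0.08, 0.06, 4.55], "spin": 0},
])

```text
time: 22.6
tool_pos: [0.4584, 0.1846, 0.014]
tool_rot: [180.0, 0.0, -172.3]
force: [0.6, -0.2, -1.1]
opening: 0.244
```

```bash
python3 look.py l16 side 300 230 460 370 5; python3 go.py 458.2,184.2,13.7,187.75
```

```text
t 22.65 pos [458.338 184.658  13.977] rot [ 179.993    0.031 -172.316] F [-0.434 -0.816 -0.176] op 0.24298290251438384 q [-27.965  38.464  -1.142 119.01    1.868  22.511  67.1  ]
458.2,184.2,13.7,187.75 delta [ 0.02  -0.044  0.028] spin -0.0011529281551627885
```

View pics/l16.png

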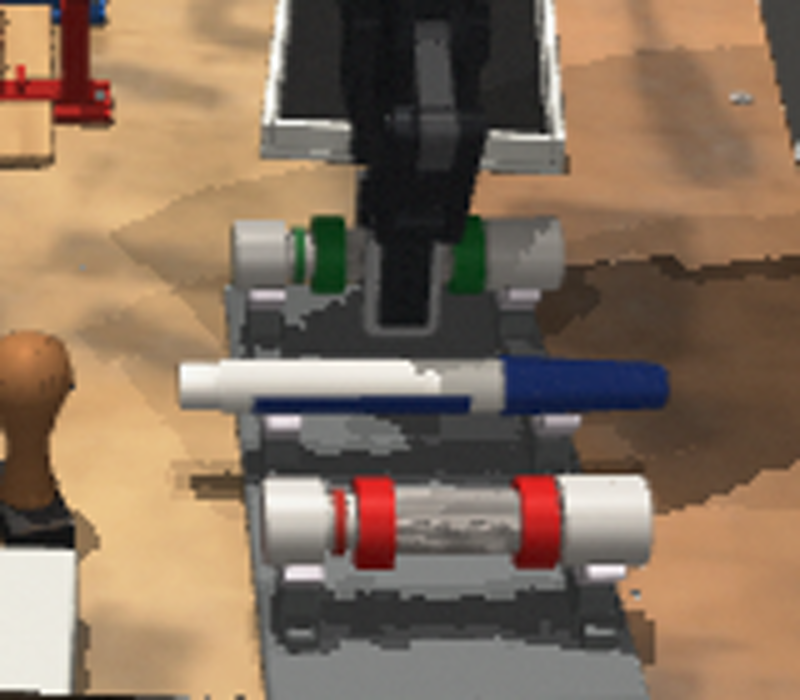

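Call:
step_arm([
  {"grip": -0.4, "delta_pos": [0, 0, 0.03], "spin": 0},
  {"grip": 0.0, "delta_pos": [0, 0, 0.03], "spin": 0},
  {"grip": 0.0, "delta_pos": [0, 0, 0], "spin": 0},
  {"grip": 0.0, "delta_pos": [0, 0, 0], "spin": 0},
  {"grip": 0.0, "delta_pos": [0, 0, -1], "spin": 0},
  {"grip": 0.0, "delta_pos": [0, 0, -3], "spin": 0},
  {"grip": 0.0, "delta_pos": [0, 0, -6], "spin": 0},
  {"grip": 0.1, "delta_pos": [0, 0, -9], "spin": 0},
  {"grip": 0.1, "delta_pos": [0, 0, -12], "spin": 0},
  {"grip": 0.1, "delta_pos": [0, 0, -12], "spin": 0},
  {"grip": 0.1, "delta_pos": [0, 0, -12], "spin": 0},
])

```text
time: 23.75
tool_pos: [0.4584, 0.1847, 0.1345]
tool_rot: [180.0, 0.1, -172.3]
force: [-0.2, -0.0, -1.2]
opening: 0.547
```

```bash
python3 look.py l17t top 315 115 515 240 4;python3 look.py l17 side 240 160 440 310 4; python3 go.py 458.2,184.2,13.7,187.75
```

```text
t 23.85 pos [457.724 184.464 133.217] rot [-179.985   -0.044 -172.31 ] F [-0.043  0.463 -0.405] op 0.5538047930755782 q [-27.757  25.875  -1.394 116.073   0.983  38.11   67.904]
458.2,184.2,13.7,187.75 delta [-0.053 -0.029 11.952] spin -0.001051700534520912
```

View pics/l17t.png

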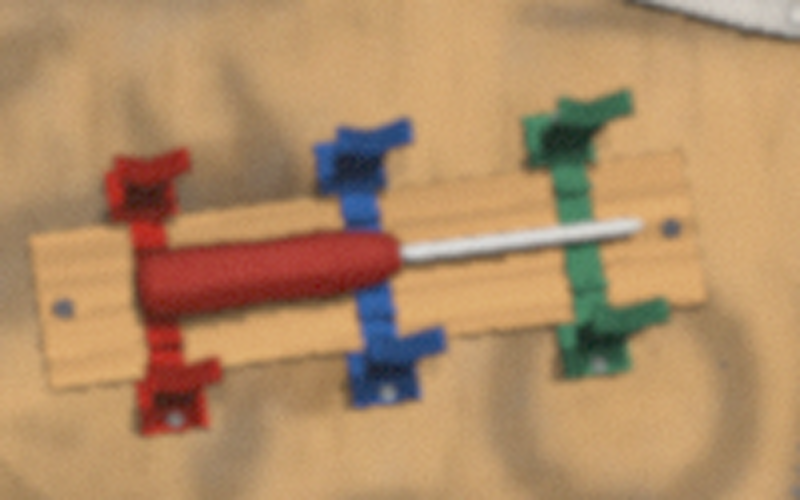

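View pics/l17.png

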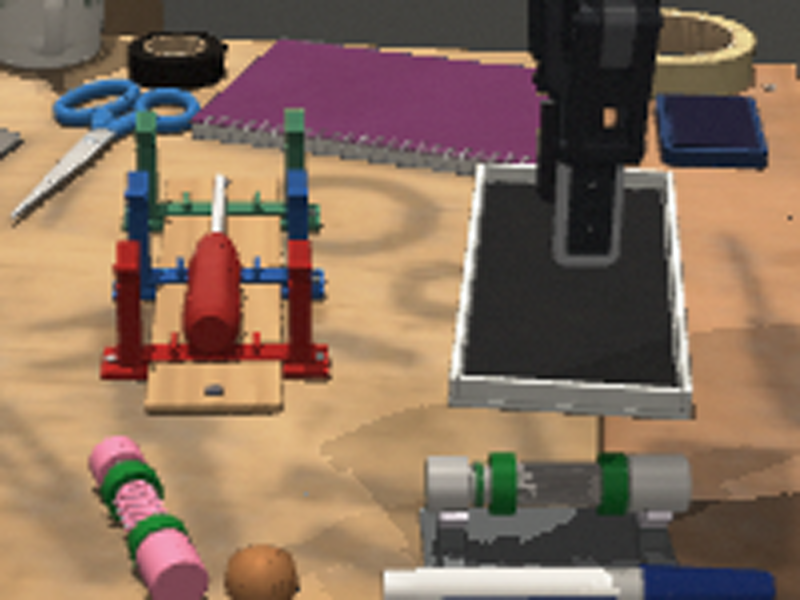

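Run:
```python
from m import *
np.set_printoptions(precision=2,suppress=True)
uv=up([(188,160),(220,370),(410,132),(444,341),(632,103),(667,313)],315,115)
L=[[sx*.038,yb-.014,.057] for yb in(.08,0,-.08) for sx in(1,-1)]
p,r=fit([(T,L,uv)],[.62,-.03,.13]);print("rack",p*[1e3,1e3,57.3],r)
# bolt heads at lower feet z .008..
uv2=up([(175,419),(388,394),(600,366)],315,115);w=ray(T,uv2,.009);print("bolts",w*1e3)
d=w[0]-w[2];print(np.degrees(np.arctan2(-d[0],d[1])))
for yb,n in((.08,"red"),(0,"blue"),(-.08,"green")): print(n,pose(p,[[0,yb,0]])*1e3)
w=ray(T,up([(138,286),(643,225)],315,115),.021);d=w[0]-w[1];print("driver ends",w*1e3,np.linalg.norm(d),np.degrees(np.arctan2(-d[0],d[1])))
m=(w[0]+w[1])/2;u=d/np.linalg.norm(d);print("mid",m*1e3,"com",(m+.046*u)*1e3)
print("red-blue midpoint",pose(p,[[0,.04,0]])*1e3)
# side grip axis pts
print("side posts red:",ray(S,up([(127,241),(299,241)],240,160),.057)*1e3)
# grip silhouette in top: edges at a station
for a,b in(((230,241),(236,306)),((300,236),(306,300))): 
    ww=ray(T,up([a,b],315,115),.021);print(ww*1e3,(ww[0]+ww[1])*500)
```

```text
rack [621.85 -35.31   8.31] [[-0.06  0.03]
 [-0.35  0.15]
 [ 0.21 -0.08]
 [-0.04  0.04]
 [ 0.11  0.11]
 [ 0.14 -0.27]]
bolts [[ 564.73   35.8     9.  ]
 [ 575.14  -43.06    9.  ]
 [ 586.73 -122.04    9.  ]]
7.936953753082146
red [[610.29  43.85   0.  ]]
blue [[621.85 -35.31   0.  ]]
green [[ 633.42 -114.47    0.  ]]
driver ends [[ 611.93   50.5    21.  ]
 [ 637.53 -135.78   21.  ]] 0.1880313301130917 7.825756511715568
mid [624.73 -42.64  21.  ] com [618.47   2.93  21.  ]
red-blue midpoint [[616.07   4.27   0.  ]]
side posts red: [[651.93  36.54  57.  ]
 [576.23  26.9   57.  ]]
[[629.23  16.77  21.  ]
 [605.    14.56  21.  ]] [617.12  15.66  21.  ]
[[631.49  -9.    21.  ]
 [607.61 -11.13  21.  ]] [619.55 -10.07  21.  ]
```

```bash
python3 - <<'E'
from m import *
for z in(40,44,48,52): print(z,(proj(S,[[.6143,.0432+.012,z/1e3]])[0]-[265,150]+.5)*6-.5)
E
python3 go.py 618.3,4,133,97.9
```

```text
40 [156.69424135 508.09185014]
44 [156.36930163 495.7644722 ]
48 [156.04305386 483.38747   ]
52 [155.71549012 470.96054329]
t 23.85 pos [457.724 184.464 133.217] rot [-179.985   -0.044 -172.31 ] F [-0.043  0.463 -0.405] op 0.5538047930755782 q [-27.757  25.875  -1.394 116.073   0.983  38.11   67.904]
618.3,4,133,97.9 delta [-13.498 -20.033   0.017] spin 1.5671266323823827
```

Call:
step_arm([
  {"grip": 0.2, "delta_pos": [-3, -4.5, 0], "spin": 0.14},
  {"grip": 0.2, "delta_pos": [-6, -9, 0], "spin": 0.28},
  {"grip": 0.2, "delta_pos": [-9, -13.4, 0], "spin": 0.42},
  {"grip": 0.2, "delta_pos": [-12, -17.8, 0], "spin": 0.56},
  {"grip": 0.2, "delta_pos": [-13.5, -20, 0], "spin": 0.7},
  {"grip": 0.2, "delta_pos": [-13.5, -20, 0], "spin": 0.84},
  {"grip": 0.2, "delta_pos": [-13.5, -20, 0], "spin": 0.98},
  {"grip": 0.2, "delta_pos": [-13.5, -20, 0], "spin": 1.12},
  {"grip": 0.2, "delta_pos": [-13.5, -20, 0], "spin": 1.26},
  {"grip": 0.2, "delta_pos": [-13.5, -20, 0], "spin": 1.4},
  {"grip": 0.2, "delta_pos": [-13.5, -20, 0], "spin": 1.5},
  {"grip": 0.2, "delta_pos": [-13.5, -20, 0], "spin": 1.567},
  {"grip": 0.2, "delta_pos": [-13.5, -20, 2], "spin": 1.567},
  {"grip": 0.2, "delta_pos": [-13.5, -20, 5], "spin": 1.567},
  {"grip": 0.2, "delta_pos": [-13.5, -20, 7], "spin": 1.567},
  {"grip": 0.2, "delta_pos": [-13.5, -20, 7.5], "spin": 1.567},
  {"grip": 0.2, "delta_pos": [-13.5, -20, 7.5], "spin": 1.567},
])

```text
time: 25.55
tool_pos: [0.618, 0.0042, 0.0576]
tool_rot: [-179.9, 0.0, 97.9]
force: [0.6, -0.3, 0.6]
opening: 0.599
```

```bash
python3 look.py l18 side 240 120 400 270 5; python3 go.py 618.3,4,6,97.9
```

```text
t 25.6 pos [618.583   4.249  58.619] rot [-179.964    0.019   97.895] F [-0.125  0.101  0.604] op 0.6003594465924823 q [-19.376  43.653  20.415 100.231 -21.914  40.106  20.702]
618.3,4,6,97.9 delta [-0.019 -0.028  5.262] spin -8.01958728153189e-05
```

View pics/l18.png

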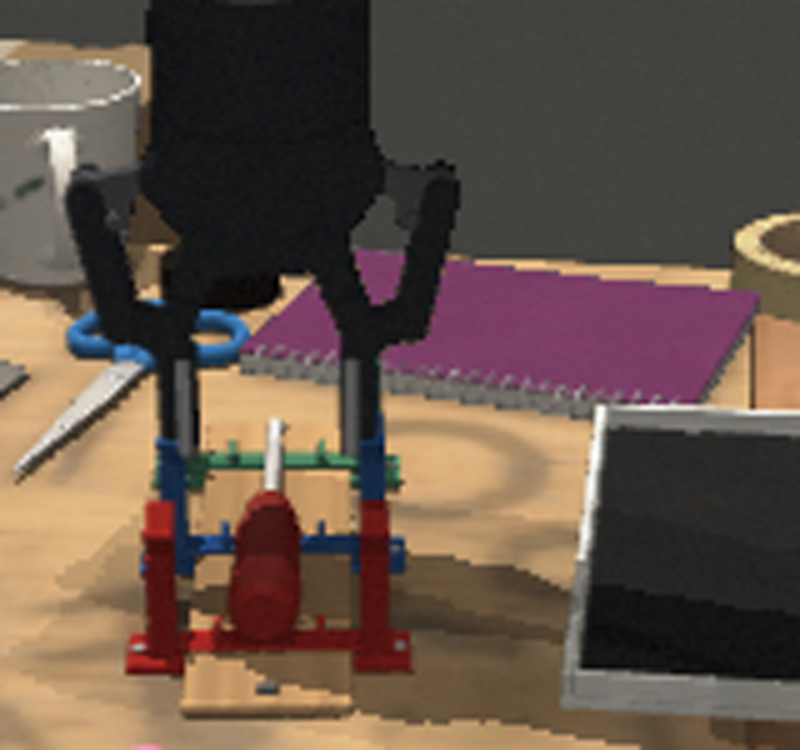

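Call:
step_arm([
  {"grip": 0.05, "delta_pos": [0, 0, 1.5], "spin": 0},
  {"grip": 0.05, "delta_pos": [0, 0, 2.8], "spin": 0},
  {"grip": 0.05, "delta_pos": [0, 0, 3.8], "spin": 0},
  {"grip": 0.05, "delta_pos": [0, 0, 4.2], "spin": 0},
  {"grip": 0.05, "delta_pos": [0, 0, 4.2], "spin": 0},
])

```text
time: 26.1
tool_pos: [0.6183, 0.0044, 0.0159]
tool_rot: [-179.9, 0.0, 97.9]
force: [0.5, 0.5, 0.5]
opening: 0.526
```

```bash
python3 look.py l19 side 240 150 400 270 5; python3 go.py 618.3,4,6,97.9
```

```text
t 26.15 pos [618.589   4.322  16.481] rot [-179.981    0.008   97.898] F [ 1.106 -0.606  0.803] op 0.5191987073229395 q [-18.129  47.163  18.504 100.716 -23.337  35.95   21.845]
618.3,4,6,97.9 delta [-0.028 -0.033  1.048] spin -3.977661489188015e-05
```

View pics/l19.png

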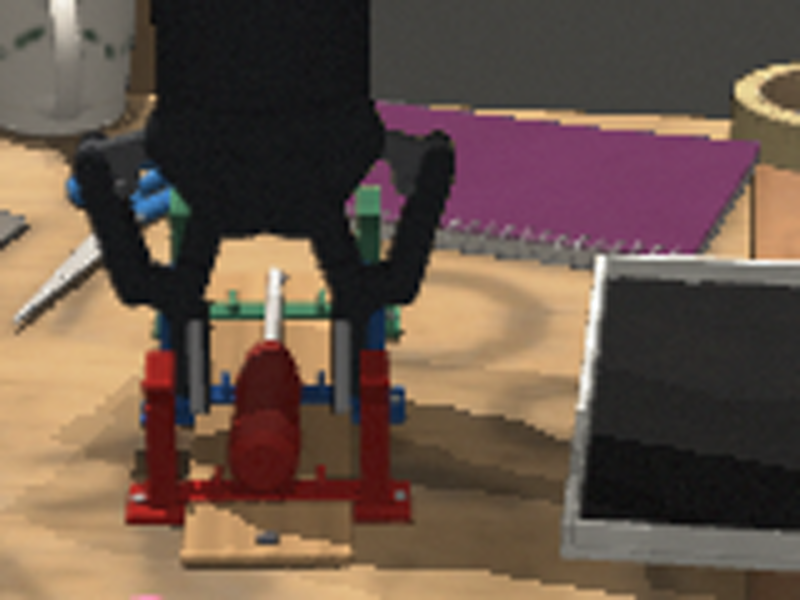

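Run:
```python
from m import *
for z in(10,16,22,28,34): print(z,(proj(S,[[.638,.0152,z/1e3],[.598,.0152,z/1e3]])-[240,150]+.5)*5-.5)
```

```text
10 [[212.880133   445.00982178]
 [319.81715969 451.17737994]]
16 [[212.374076   430.48455095]
 [319.61518074 436.60172954]]
22 [[211.86512386 415.87618129]
 [319.41204084 421.94230028]]
28 [[211.35325167 401.18399765]
 [319.20772996 407.19836776]]
34 [[210.83843421 386.40727664]
 [319.00223794 392.36919919]]
```

Call:
step_arm([
  {"grip": 0.05, "delta_pos": [0, 0, 0.6], "spin": 0},
  {"grip": 0.05, "delta_pos": [0, 0, 0.95], "spin": 0},
  {"grip": 0.05, "delta_pos": [0, 0, 0.95], "spin": 0},
  {"grip": -0.4, "delta_pos": [0, 0, 0.95], "spin": 0},
  {"grip": -1, "delta_pos": [0, 0, 0.95], "spin": 0},
  {"grip": -1, "delta_pos": [0, 0, 0.95], "spin": 0},
  {"grip": -1, "delta_pos": [0, 0, 0.95], "spin": 0},
  {"grip": -1, "delta_pos": [0, 0, 0.95], "spin": 0},
], force=60)

```text
time: 26.95
tool_pos: [0.6188, 0.0045, 0.0073]
tool_rot: [180.0, -0.0, 97.9]
force: [0.2, -0.2, 5.0]
opening: 0.286
```

```bash
python3 look.py l20 side 240 150 400 270 5; python3 go.py 618.3,4,6,97.9
```

```text
t 27.0 pos [618.799   4.426   7.287] rot [179.98    0.004  97.901] F [-0.387 -0.241  4.307] op 0.27919222723949405 q [-17.851  47.95   18.068 100.758 -23.642  35.039  22.09 ]
618.3,4,6,97.9 delta [-0.035 -0.055  0.129] spin 1.1724241418758743e-05
```

View pics/l20.png

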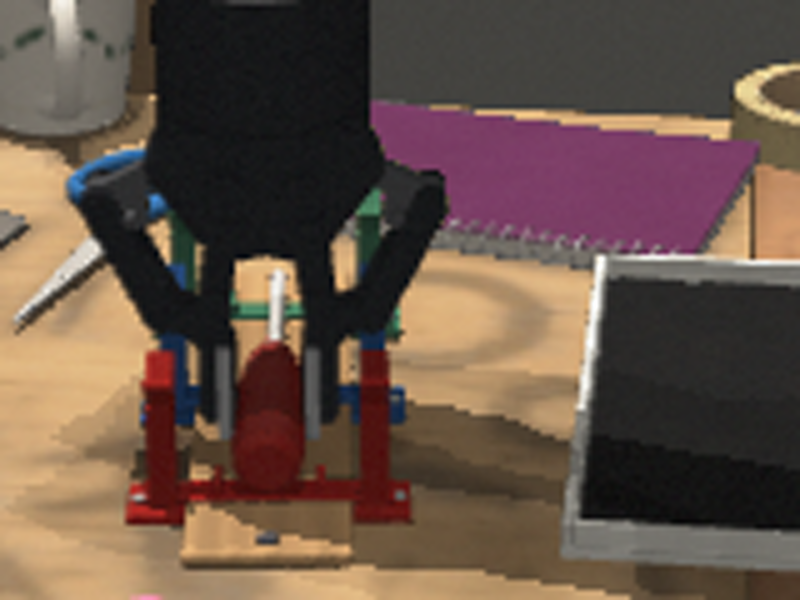

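Call:
step_arm([
  {"grip": -1, "delta_pos": [0, 0, -0.7], "spin": 0},
  {"grip": -1, "delta_pos": [0, 0, -2], "spin": 0},
  {"grip": -1, "delta_pos": [0, 0, -4], "spin": 0},
  {"grip": -1, "delta_pos": [0, 0, -6.5], "spin": 0},
  {"grip": -1, "delta_pos": [0, 0, -8.5], "spin": 0},
  {"grip": -1, "delta_pos": [0, 0, -9.5], "spin": 0},
  {"grip": -1, "delta_pos": [0, 0, -9.5], "spin": 0},
  {"grip": -1, "delta_pos": [0, 0, -9.5], "spin": 0},
])

```text
time: 27.8
tool_pos: [0.6183, 0.0046, 0.1017]
tool_rot: [-180.0, -0.0, 97.9]
force: [-0.5, 0.0, -0.2]
opening: 0.279
```

```bash
python3 look.py l21 side 240 70 440 220 4; python3 look.py l21t top 240 60 560 240 2; python3 go.py 453,-10.3,100,90.5
```

```text
t 27.9 pos [618.118   4.481 101.152] rot [-179.919   -0.003   97.905] F [-0.494  0.825 -0.509] op 0.2811623675994111 q [-20.619  40.284  22.264  99.315 -20.444  44.52   19.536]
453,-10.3,100,90.5 delta [  0.807 -16.558   0.139] spin 0.12924962047850164
```

View pics/l21.png

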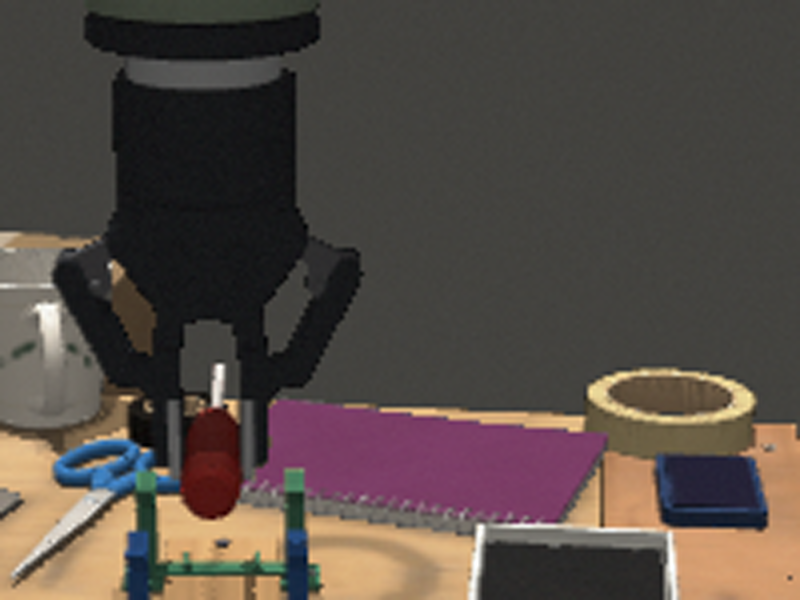

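View pics/l21t.png

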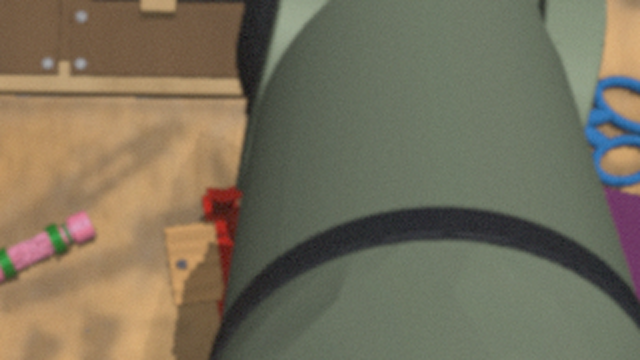

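Call:
step_arm([
  {"grip": -1, "delta_pos": [0, -1, 0], "spin": 0.02},
  {"grip": -1, "delta_pos": [0.2, -3.2, 0], "spin": 0.04},
  {"grip": -1, "delta_pos": [0.3, -6.2, 0], "spin": 0.06},
  {"grip": -1, "delta_pos": [0.5, -9.4, 0], "spin": 0.08},
  {"grip": -1, "delta_pos": [0.6, -12.4, 0], "spin": 0.1},
  {"grip": -1, "delta_pos": [0.7, -14.7, 0], "spin": 0.12},
  {"grip": -1, "delta_pos": [0.8, -16, 0], "spin": 0.129},
  {"grip": -1, "delta_pos": [0.81, -16.56, 0], "spin": 0.129},
  {"grip": -1, "delta_pos": [0.81, -16.56, 1], "spin": 0.129},
  {"grip": -1, "delta_pos": [0.81, -16.56, 3], "spin": 0.129},
  {"grip": -1, "delta_pos": [0.81, -16.56, 5], "spin": 0.129},
  {"grip": -1, "delta_pos": [0.81, -16.56, 6], "spin": 0.129},
  {"grip": -1, "delta_pos": [0.81, -16.56, 6], "spin": 0.129},
  {"grip": -1, "delta_pos": [0.81, -16.56, 6], "spin": 0.129},
])

```text
time: 29.3
tool_pos: [0.4537, -0.0105, 0.0422]
tool_rot: [-180.0, 0.0, 90.5]
force: [-0.7, -0.1, -0.9]
opening: 0.279
```

```bash
python3 look.py l22 side 300 130 460 250 5; python3 look.py l22t top 290 220 530 350 3; python3 go.py 453,-10.3,3.3,90.5
```

```text
t 29.4 pos [453.969 -10.312  42.646] rot [179.948  -0.001  90.508] F [-0.195 -0.333 -0.561] op 0.27893888361877167 q [-19.897  35.036  18.102 125.143 -26.697  23.386  20.363]
453,-10.3,3.3,90.5 delta [ 0.002 -0.1    3.934] spin 0.0001470834893399325
```

View pics/l22.png

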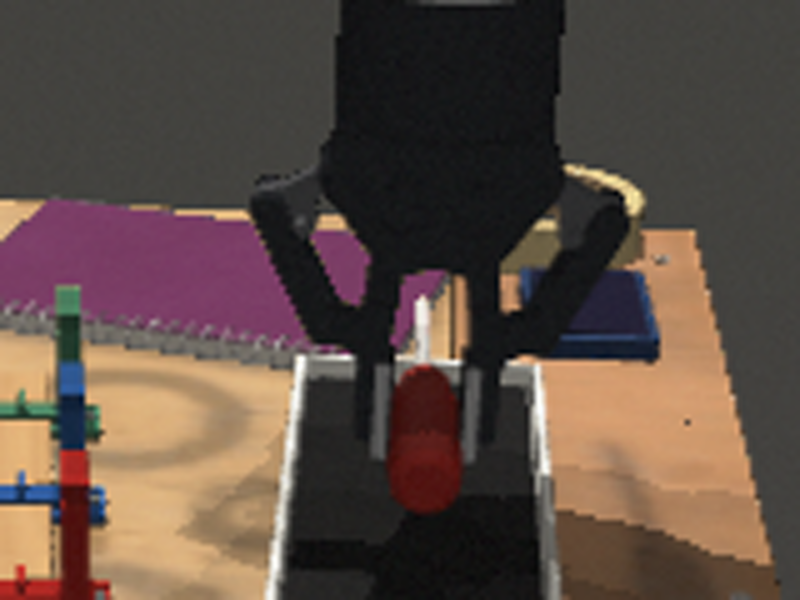

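View pics/l22t.png

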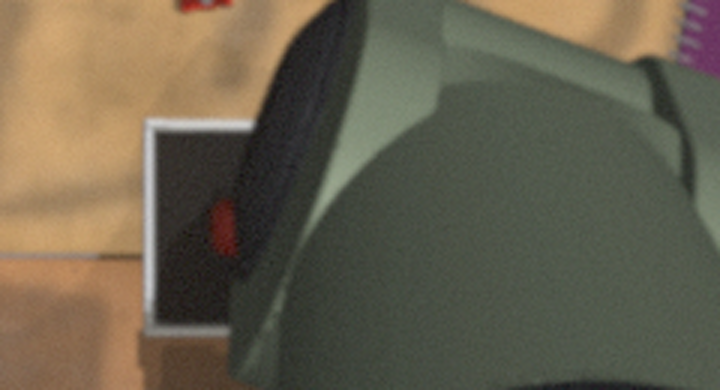

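Call:
step_arm([
  {"grip": -1, "delta_pos": [0, -0.08, 1.5], "spin": 0},
  {"grip": -1, "delta_pos": [0, -0.08, 2.7], "spin": 0},
  {"grip": -1, "delta_pos": [0, -0.08, 3.4], "spin": 0},
  {"grip": -1, "delta_pos": [0, -0.08, 3.7], "spin": 0},
  {"grip": -1, "delta_pos": [0, -0.08, 3.9], "spin": 0},
  {"grip": -1, "delta_pos": [0, -0.08, 3.9], "spin": 0},
  {"grip": -1, "delta_pos": [0, -0.08, 3.9], "spin": 0},
])

```text
time: 30.1
tool_pos: [0.4526, -0.0101, 0.004]
tool_rot: [180.0, -0.0, 90.5]
force: [-6.1, 1.8, 26.7]
opening: 0.277
```

```bash
python3 go.py 453,-10.3,3.3,90.5
```

```text
t 30.1 pos [452.63  -10.138   4.001] rot [179.993  -0.046  90.504] F [-6.12   1.795 26.679] op 0.27653570274210054 q [-16.604  39.286  13.74  125.556 -29.084  18.119  22.478]
453,-10.3,3.3,90.5 delta [-0.017  0.037  0.07 ] spin 6.965227862634756e-05
```

Call:
step_arm([
  {"grip": -1, "delta_pos": [0, 0, -0.07], "spin": 0},
  {"grip": -0.2, "delta_pos": [0, 0, -0.07], "spin": 0},
  {"grip": 0.05, "delta_pos": [0, 0, -0.07], "spin": 0},
  {"grip": 0.05, "delta_pos": [0, 0, -0.07], "spin": 0},
  {"grip": 0.05, "delta_pos": [0, 0, -0.07], "spin": 0},
  {"grip": 0.05, "delta_pos": [0, 0, -1], "spin": 0},
  {"grip": 0.05, "delta_pos": [0, 0, -3], "spin": 0},
  {"grip": 0.05, "delta_pos": [0, 0, -6], "spin": 0},
  {"grip": 0.05, "delta_pos": [0, 0, -9], "spin": 0},
  {"grip": 0.05, "delta_pos": [0, 0, -12], "spin": 0},
  {"grip": 0.05, "delta_pos": [0, 0, -12], "spin": 0},
], force=40)

```text
time: 31.2
tool_pos: [0.4541, -0.0102, 0.1265]
tool_rot: [179.7, -0.1, 90.5]
force: [0.4, 0.5, -0.8]
opening: 0.526
```

```bash
python3 go.py 458.3,184.7,130,187.7
```

```text
t 31.2 pos [454.068 -10.199 126.52 ] rot [179.736  -0.061  90.503] F [ 0.446  0.532 -0.779] op 0.5255650169873501 q [-26.952  26.131  26.923 123.128 -20.587  34.725  15.162]
458.3,184.7,130,187.7 delta [19.486  0.596 -0.325] spin -1.6964128568808317
```

Call:
step_arm([
  {"grip": 0.05, "delta_pos": [3, 0.1, 0], "spin": -0.14},
  {"grip": 0.05, "delta_pos": [6, 0.2, 0], "spin": -0.28},
  {"grip": 0.05, "delta_pos": [9, 0.3, 0], "spin": -0.42},
  {"grip": 0.05, "delta_pos": [12, 0.4, 0], "spin": -0.56},
  {"grip": 0.05, "delta_pos": [15, 0.5, 0], "spin": -0.7},
  {"grip": 0.05, "delta_pos": [18, 0.6, 0], "spin": -0.84},
  {"grip": 0.05, "delta_pos": [19.5, 0.6, 0], "spin": -0.98},
  {"grip": 0.05, "delta_pos": [19.5, 0.6, 0], "spin": -1.12},
  {"grip": 0.05, "delta_pos": [19.5, 0.6, 0], "spin": -1.26},
  {"grip": 0.05, "delta_pos": [19.5, 0.6, 0], "spin": -1.4},
  {"grip": 0.05, "delta_pos": [19.5, 0.6, 0], "spin": -1.54},
  {"grip": 0.05, "delta_pos": [19.5, 0.6, 0], "spin": -1.65},
  {"grip": 0.05, "delta_pos": [19.5, 0.6, 0], "spin": -1.697},
  {"grip": 0.05, "delta_pos": [19.5, 0.6, 2], "spin": -1.697},
  {"grip": 0.05, "delta_pos": [19.5, 0.6, 4], "spin": -1.697},
  {"grip": 0.05, "delta_pos": [19.5, 0.6, 6], "spin": -1.697},
  {"grip": 0.05, "delta_pos": [19.5, 0.6, 7], "spin": -1.697},
  {"grip": 0.05, "delta_pos": [19.5, 0.6, 7], "spin": -1.697},
  {"grip": 0.05, "delta_pos": [19.5, 0.6, 7], "spin": -1.697},
])

```text
time: 33.1
tool_pos: [0.4571, 0.1847, 0.0536]
tool_rot: [-180.0, 0.0, -172.3]
force: [-0.1, 0.1, 0.3]
opening: 0.523
```

```bash
python3 look.py l23 side 300 130 460 370 3; python3 look.py l23t top 325 250 525 345 4; python3 go.py 458.3,184.7,13.8,187.7
```

```text
t 33.2 pos [457.365 184.908  53.93 ] rot [ 179.983    0.059 -172.261] F [-0.159  0.177 -0.526] op 0.5235988085156366 q [-28.777  33.966  -0.168 118.654   0.215  27.319  68.632]
458.3,184.7,13.8,187.7 delta [-0.086 -0.034  4.013] spin 0.0006796414830318963
```

View pics/l23.png

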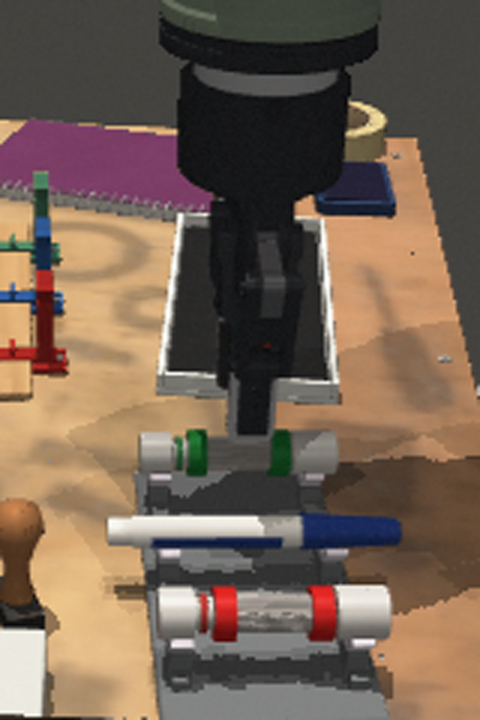

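View pics/l23t.png

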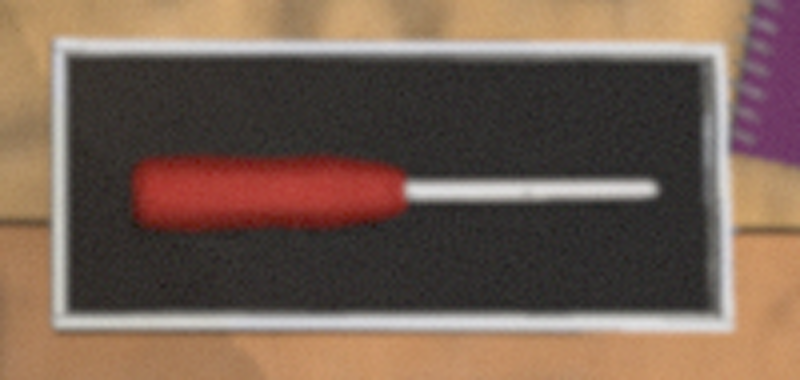

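Call:
step_arm([
  {"grip": 0.05, "delta_pos": [-0.08, -0.03, 1.5], "spin": 0},
  {"grip": 0.05, "delta_pos": [-0.08, -0.03, 2.8], "spin": 0},
  {"grip": 0.05, "delta_pos": [-0.08, -0.03, 3.7], "spin": 0},
  {"grip": 0.05, "delta_pos": [-0.08, -0.03, 4.0], "spin": 0},
  {"grip": 0.05, "delta_pos": [-0.08, -0.03, 4.0], "spin": 0},
  {"grip": -0.5, "delta_pos": [-0.08, -0.03, 4.0], "spin": 0},
  {"grip": -1, "delta_pos": [-0.08, -0.03, 4.0], "spin": 0},
  {"grip": -1, "delta_pos": [-0.08, -0.03, 4.0], "spin": 0},
  {"grip": -1, "delta_pos": [-0.08, -0.03, 4.0], "spin": 0},
  {"grip": -1, "delta_pos": [-0.08, -0.03, 4.0], "spin": 0},
], force=40)

```text
time: 34.2
tool_pos: [0.4581, 0.1844, 0.0135]
tool_rot: [-180.0, 0.0, -172.3]
force: [-0.6, -1.8, 7.5]
opening: 0.24
```

```bash
python3 go.py 633.4,-115.8,134,187.9
```

```text
t 34.2 pos [458.051 184.44   13.51 ] rot [-179.999    0.032 -172.269] F [-0.579 -1.776  7.488] op 0.2404591479191852 q [-28.657  38.528  -0.22  119.1     0.393  22.344  68.539]
633.4,-115.8,134,187.9 delta [-13.343 -32.11  -12.041] spin -0.0029491646708616867
```

Call:
step_arm([
  {"grip": -1, "delta_pos": [0, 0, -1], "spin": 0},
  {"grip": -1, "delta_pos": [0, 0, -3], "spin": 0},
  {"grip": -1, "delta_pos": [0, 0, -6], "spin": 0},
  {"grip": -1, "delta_pos": [0, 0, -9], "spin": 0},
  {"grip": -1, "delta_pos": [-0.5, -1.2, -11], "spin": 0},
  {"grip": -1, "delta_pos": [-2, -4.8, -12], "spin": 0},
  {"grip": -1, "delta_pos": [-3.9, -9.3, -12], "spin": 0},
  {"grip": -1, "delta_pos": [-5.8, -13.9, -12], "spin": 0},
  {"grip": -1, "delta_pos": [-7.8, -18.5, -12], "spin": 0},
  {"grip": -1, "delta_pos": [-9.7, -23.1, -12], "spin": 0},
  {"grip": -1, "delta_pos": [-11.5, -27.5, -12], "spin": 0},
  {"grip": -1, "delta_pos": [-12.7, -30.2, -12], "spin": 0},
  {"grip": -1, "delta_pos": [-13.2, -31.7, -12], "spin": -0.003},
  {"grip": -1, "delta_pos": [-13.34, -32.1, -11], "spin": -0.003},
  {"grip": -1, "delta_pos": [-13.34, -32.1, -9], "spin": -0.003},
  {"grip": -1, "delta_pos": [-13.34, -32.1, -7], "spin": -0.003},
  {"grip": -1, "delta_pos": [-13.34, -32.1, -6], "spin": -0.003},
  {"grip": -1, "delta_pos": [-13.34, -32.1, -6], "spin": -0.003},
  {"grip": -1, "delta_pos": [-13.34, -32.1, -6], "spin": -0.003},
])

```text
time: 36.1
tool_pos: [0.6333, -0.1149, 0.0736]
tool_rot: [180.0, 0.0, -172.0]
force: [0.7, 0.4, -1.2]
opening: 0.241
```

```bash
python3 look.py l24 side 240 120 400 240 5; python3 go.py 633.4,-115.8,39.4,187.9
```

```text
t 36.15 pos [ 633.594 -115.113   73.977] rot [-179.989    0.054 -172.055] F [-0.294 -0.05  -0.292] op 0.23858608258771194 q [  4.566  42.001   0.707  95.11   -0.697  42.838 103.547]
633.4,-115.8,39.4,187.9 delta [ 0.032 -0.065  3.458] spin 0.0007934854522985086
```

View pics/l24.png

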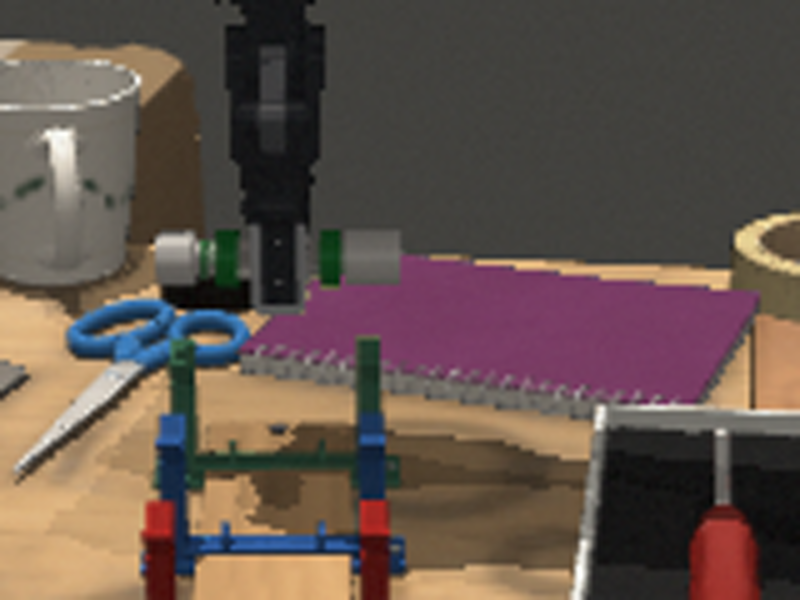

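Call:
step_arm([
  {"grip": -1, "delta_pos": [-0.09, -0.06, 1.2], "spin": 0},
  {"grip": -1, "delta_pos": [-0.09, -0.06, 2.2], "spin": 0},
  {"grip": -1, "delta_pos": [-0.09, -0.06, 2.9], "spin": 0},
  {"grip": -1, "delta_pos": [-0.09, -0.06, 3.3], "spin": 0},
  {"grip": -1, "delta_pos": [-0.09, -0.06, 3.5], "spin": 0},
  {"grip": -1, "delta_pos": [-0.09, -0.06, 3.5], "spin": 0},
  {"grip": -1, "delta_pos": [-0.09, -0.06, 3.5], "spin": 0},
])

```text
time: 36.85
tool_pos: [0.6339, -0.116, 0.0393]
tool_rot: [180.0, -0.0, -172.1]
force: [-12.0, 2.5, 25.4]
opening: 0.238
```

```bash
python3 look.py l25 side 240 120 400 240 5; python3 go.py 634.4,-115.8,39.4,187.9
```

```text
t 36.9 pos [ 633.848 -115.966   39.271] rot [ 179.99    -0.034 -172.082] F [-12.121   2.786  26.911] op 0.2450121914144953 q [  4.724  44.9     0.579  95.564  -0.644  39.574 103.549]
634.4,-115.8,39.4,187.9 delta [-0.057  0.009 -0.013] spin 0.0003222485483701181
```

View pics/l25.png

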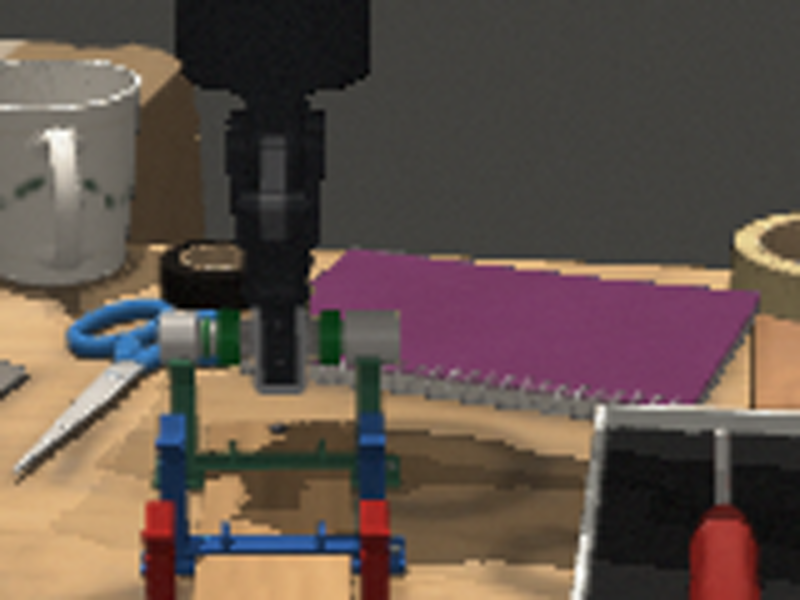

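```bash
cat > chk.py <<'E'
from m import *
import sys
def box(c,mid,yaw,z,h,r,b):
    a=np.linspace(0,2*np.pi,72);out=[]
    for sx in(h,-h):
        q=(proj(c,pose([mid[0],mid[1],np.radians(yaw)],np.c_[np.full(72,sx),r*np.cos(a),z+r*np.sin(a)]))-b[:2]+.5)*b[2]-.5
        out.append((q.min(0).round(1),q.max(0).round(1)))
    return out
E
python3 - <<'E'
from chk import *
b=[240,120,5]
for yb,n in((.08,"red"),(0,"blue"),(-.08,"green")):
    p=[.62185,-.0360,np.radians(8.0)]
    m=pose(p,[[0,yb,0]])[0];print(n,m)
    print(box(S,m[:2],8.0,.0615,.0485,.011,b))
    P=pose(p,[[s*.043,yb+yy,.046] for s in(1,-1) for yy in(-.005,.005)]);print("post outer",((proj(S,P)-b[:2]+.5)*5-.5).round(1).tolist())
E
```

```text
red [0.61071615 0.04322145 0.        ]
[(array([128.5, 473.1]), array([134.1, 536. ])), (array([407.9, 471.6]), array([409.2, 534.4]))]
post outer [[149.9, 538.3], [147.9, 550.6], [392.6, 537.0], [393.0, 549.2]]
blue [ 0.62185 -0.036    0.     ]
[(array([145.1, 386.6]), array([149.9, 445. ])), (array([403.9, 385.4]), array([405. , 443.7]))]
post outer [[164.6, 448.2], [162.9, 458.7], [389.7, 447.0], [390.1, 457.6]]
green [ 0.63298385 -0.11522145  0.        ]
[(array([159.4, 312. ]), array([163.6, 366.5])), (array([400.4, 310.9]), array([401.3, 365.4]))]
post outer [[177.3, 370.3], [175.8, 379.4], [387.2, 369.3], [387.5, 378.4]]
```

Call:
step_arm([
  {"grip": -1, "delta_pos": [0, 0, -0.05], "spin": 0},
  {"grip": -0.4, "delta_pos": [0, 0, -0.05], "spin": 0},
  {"grip": 0.0, "delta_pos": [0, 0, 0], "spin": 0},
  {"grip": 0.0, "delta_pos": [0, 0, 0], "spin": 0},
  {"grip": 0.0, "delta_pos": [0, 0, 0], "spin": 0},
  {"grip": 0.0, "delta_pos": [0, 0, -1], "spin": 0},
  {"grip": 0.0, "delta_pos": [0, 0, -3], "spin": 0},
  {"grip": 0.0, "delta_pos": [0, 0, -6], "spin": 0},
  {"grip": 0.1, "delta_pos": [0, 0, -9], "spin": 0},
  {"grip": 0.1, "delta_pos": [0, 0, -9], "spin": 0},
])

```text
time: 37.9
tool_pos: [0.6363, -0.1165, 0.1328]
tool_rot: [-179.9, 0.3, -172.1]
force: [-0.3, 0.5, -0.8]
opening: 0.549
```

```bash
python3 go.py 449.6,249.1,130,187.7
```

```text
t 37.9 pos [ 636.286 -116.461  132.846] rot [-179.906    0.347 -172.101] F [-0.27   0.492 -0.792] op 0.5485292120367569 q [  4.476  37.662   0.984  93.186  -0.783  48.799 103.665]
449.6,249.1,130,187.7 delta [13.469 38.775  0.14 ] spin 0.003477230079584136
```

Call:
step_arm([
  {"grip": 0.05, "delta_pos": [13.4, 38.8, 0], "spin": 0.003},
  {"grip": 0.05, "delta_pos": [13.4, 38.8, 0], "spin": 0.003},
  {"grip": 0.05, "delta_pos": [13.4, 38.8, 0], "spin": 0.003},
  {"grip": 0.05, "delta_pos": [13.4, 38.8, 0], "spin": 0.003},
  {"grip": 0.05, "delta_pos": [13.4, 38.8, 0], "spin": 0.003},
  {"grip": 0.05, "delta_pos": [13.4, 38.8, 0], "spin": 0.003},
  {"grip": 0.05, "delta_pos": [13.4, 38.8, 0], "spin": 0.003},
  {"grip": 0.05, "delta_pos": [13.4, 38.8, 0], "spin": 0.003},
  {"grip": 0.05, "delta_pos": [13.4, 38.8, 0], "spin": 0.003},
  {"grip": 0.05, "delta_pos": [13.4, 38.8, 0], "spin": 0.003},
  {"grip": 0.05, "delta_pos": [13.4, 38.8, 2], "spin": 0.003},
  {"grip": 0.05, "delta_pos": [13.4, 38.8, 4], "spin": 0.003},
  {"grip": 0.05, "delta_pos": [13.4, 38.8, 5.5], "spin": 0.003},
  {"grip": 0.05, "delta_pos": [13.4, 38.8, 6], "spin": 0.003},
  {"grip": 0.05, "delta_pos": [13.4, 38.8, 6], "spin": 0.003},
])

```text
time: 39.4
tool_pos: [0.4484, 0.2487, 0.0678]
tool_rot: [-180.0, -0.0, -172.3]
force: [-0.3, 0.5, -0.2]
opening: 0.52
```

```bash
python3 look.py l26 side 250 160 350 265 6; python3 look.py l26t top 415 125 495 215 8; python3 go.py 449.6,249.1,10.6,187.7
```

```text
t 39.5 pos [448.614 249.386  68.707] rot [ 179.997    0.033 -172.31 ] F [-1.603 -0.864  0.464] op 0.5210263134209727 q [-35.777  33.605   0.109 115.432  -0.093  30.932  62.084]
449.6,249.1,10.6,187.7 delta [-0.09  -0.042  5.811] spin -0.00016995038507006807
```

View pics/l26.png

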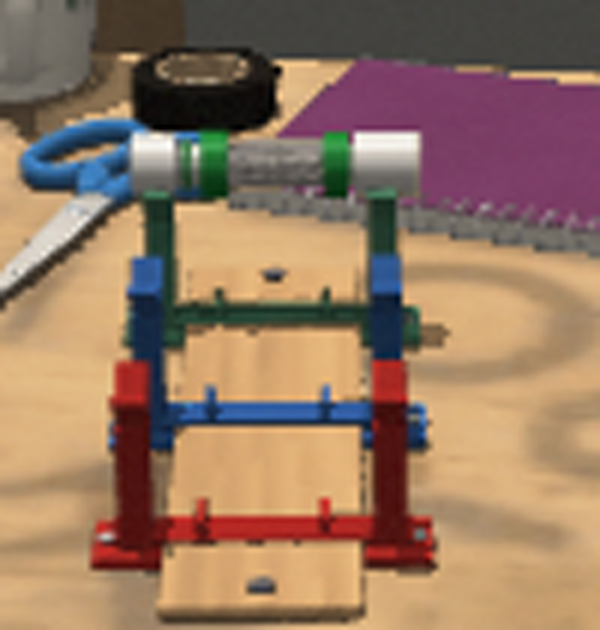

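View pics/l26t.png

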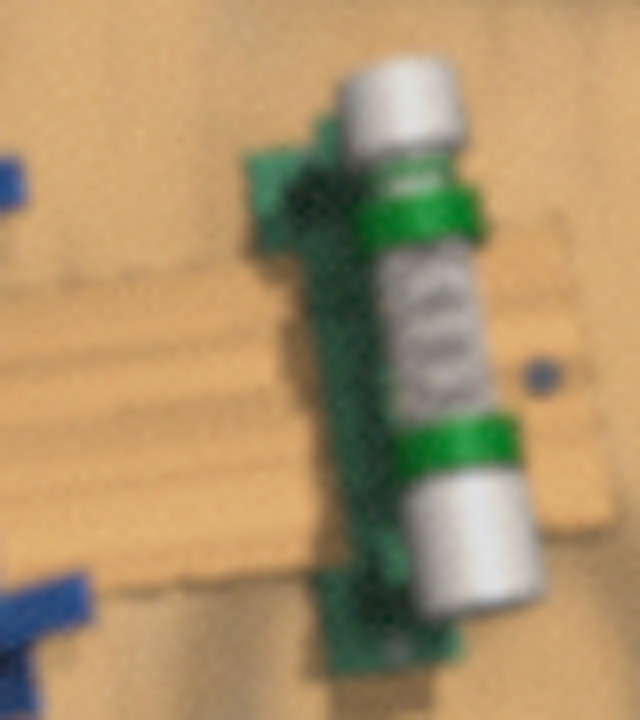

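Run:
```python
from chk import *
b=[415,125,8]
for x in(.631,.633,.635): print(x,box(T,(x,-.1158),8,.0615,.0485,.011,b))
# all saddle tips from top incl. left tips
img=pickle.load(open("l17t.pkl","rb"))["img"]
crop(img,330,140,380,230,8,"pics/r1.png");crop(img,440,130,490,215,8,"pics/r2.png")
a=cv2.imread("pics/r1.png")[:680];c=cv2.imread("pics/r2.png");cv2.imwrite("pics/r.png",np.hstack([a,c]))
```

```text
0.631 [(array([331.1,  66.6]), array([457.3, 105.2])), (array([416.5, 608.4]), array([544.9, 635.7]))]
0.633 [(array([331. ,  55.5]), array([457.1,  94.4])), (array([416.3, 597. ]), array([544.7, 624.5]))]
0.635 [(array([330.8,  44.4]), array([456.9,  83.5])), (array([416.1, 585.6]), array([544.4, 613.3]))]
```

View pics/r.png

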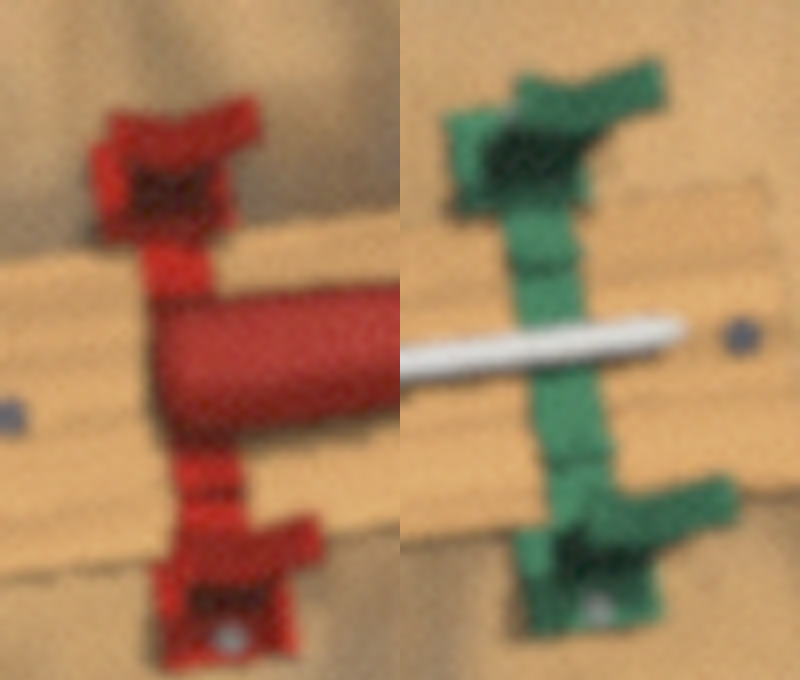

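Run:
```python
from chk import *
for n,a,c,x0,y0 in(("green",(660,84),(734,500),440-50,130),("red",(255,118),(319,538),330,140)):
    w=ray(T,up([a,c],x0,y0,8),.057);d=w[0]-w[1];m=(w[0]+w[1])/2
    print(n,w*1e3,np.linalg.norm(d),np.degrees(np.arctan2(d[1],d[0])),m*1e3)
    g={"green":(634.0,-115.8),"red":(616,43)}[n]
    print("gauge - bridge along x:",(g[0]-m[0]*1e3)*np.cos(.14)+(g[1]-m[1]*1e3)*np.sin(.14))
```

```text
green [[ 673.64331391 -121.88206395   57.        ]
 [ 598.61606904 -133.54383281   57.        ]] 0.0759281523910764 8.835002489953789 [ 636.12969148 -127.71294838   57.        ]
gauge - bridge along x: -0.44648464628740014
red [[650.41625422  35.68043167  57.        ]
 [575.36929467  24.28504794  57.        ]] 0.07590718614426804 8.634031154326044 [612.89277444  29.98273981  57.        ]
gauge - bridge along x: 4.893293480688224
```

Run:
```python
from chk import *
b=[130,230,5]
for x in(.448,.450): print("marker",x,box(T,(x,.2489),7.75,.032,.0675,.0080,b))
for x in(.439,.441): print("red",x,box(T,(x,.313),7.75,.0356,.0485,.011,b))
```

```text
marker 0.448 [(array([340.8,  95.3]), array([397.8, 104.2])), (array([390. , 573.4]), array([447.8, 581.3]))]
marker 0.45 [(array([341. ,  88.3]), array([398. ,  97.2])), (array([390.2, 566.1]), array([448., 574.]))]
red 0.439 [(array([104.3, 188.5]), array([184.8, 199.6])), (array([136.7, 534.7]), array([218. , 545.2]))]
red 0.441 [(array([104.6, 181.4]), array([185.1, 192.5])), (array([137. , 527.4]), array([218.3, 537.9]))]
```

Call:
step_arm([
  {"grip": 0.05, "delta_pos": [-0.04, -0.04, 2], "spin": 0},
  {"grip": 0.05, "delta_pos": [-0.04, -0.04, 4], "spin": 0},
  {"grip": 0.05, "delta_pos": [-0.04, -0.04, 5.2], "spin": 0},
  {"grip": 0.05, "delta_pos": [-0.04, -0.04, 5.75], "spin": 0},
  {"grip": 0.05, "delta_pos": [-0.04, -0.04, 5.75], "spin": 0},
  {"grip": -0.5, "delta_pos": [-0.04, -0.04, 5.75], "spin": 0},
  {"grip": -1, "delta_pos": [-0.04, -0.04, 5.75], "spin": 0},
  {"grip": -1, "delta_pos": [-0.04, -0.04, 5.75], "spin": 0},
  {"grip": -1, "delta_pos": [-0.04, -0.04, 5.75], "spin": 0},
  {"grip": -1, "delta_pos": [-0.04, -0.04, 5.75], "spin": 0},
  {"grip": -1, "delta_pos": [-0.04, -0.04, 5.75], "spin": 0},
], force=25)

```text
time: 40.6
tool_pos: [0.449, 0.2489, 0.0113]
tool_rot: [-180.0, 0.0, -172.3]
force: [0.2, -5.4, 6.5]
opening: 0.173
```

```bash
python3 go.py 623.4,-36.4,130,187.9
```

```text
t 40.6 pos [448.958 248.899  11.268] rot [-179.973    0.039 -172.292] F [ 0.167 -5.35   6.54 ] op 0.17345092680668944 q [-35.639  39.734  -0.011 116.263   0.122  23.982  61.949]
623.4,-36.4,130,187.9 delta [-13.468 -30.617 -11.85 ] spin -0.0033525861553290646
```

Call:
step_arm([
  {"grip": -1, "delta_pos": [0, 0, -1], "spin": 0},
  {"grip": -1, "delta_pos": [0, 0, -3], "spin": 0},
  {"grip": -1, "delta_pos": [0, 0, -6], "spin": 0},
  {"grip": -1, "delta_pos": [0, 0, -9], "spin": 0},
  {"grip": -1, "delta_pos": [-0.5, -1.2, -11], "spin": 0},
  {"grip": -1, "delta_pos": [-2, -4.6, -12], "spin": 0},
  {"grip": -1, "delta_pos": [-3.9, -8.9, -12], "spin": 0},
  {"grip": -1, "delta_pos": [-5.8, -13.3, -12], "spin": 0},
  {"grip": -1, "delta_pos": [-7.8, -17.7, -12], "spin": 0},
  {"grip": -1, "delta_pos": [-9.7, -22.1, -12], "spin": 0},
  {"grip": -1, "delta_pos": [-11.5, -26.2, -12], "spin": 0},
  {"grip": -1, "delta_pos": [-12.7, -28.9, -12], "spin": 0},
  {"grip": -1, "delta_pos": [-13.3, -30.2, -12], "spin": -0.003},
  {"grip": -1, "delta_pos": [-13.47, -30.6, -11], "spin": -0.003},
  {"grip": -1, "delta_pos": [-13.47, -30.6, -9], "spin": -0.003},
  {"grip": -1, "delta_pos": [-13.47, -30.6, -7], "spin": -0.003},
  {"grip": -1, "delta_pos": [-13.47, -30.6, -6], "spin": -0.003},
  {"grip": -1, "delta_pos": [-13.47, -30.6, -6], "spin": -0.003},
  {"grip": -1, "delta_pos": [-13.47, -30.6, -6], "spin": -0.003},
])

```text
time: 42.5
tool_pos: [0.6233, -0.0348, 0.0711]
tool_rot: [180.0, 0.0, -172.0]
force: [0.6, 0.5, -0.2]
opening: 0.173
```

```bash
python3 look.py l27 side 240 120 400 240 5; python3 go.py 623.4,-36.4,37.3,187.9;python3 - <<'E'
from chk import *
b=[240,120,5]
print(box(S,(.62185,-.036),8,.058,.0675,.0085,b))
print(box(S,(.6234,-.0360),8,.092,.0675,.0085,b))
E
```

```text
t 42.55 pos [623.531 -35.056  71.448] rot [-180.       0.055 -172.053] F [0.238 0.122 0.333] op 0.1703751895217322 q [-2.656 40.784  0.66  98.354 -0.668 40.811 96.296]
623.4,-36.4,37.3,187.9 delta [ 0.035 -0.131  3.415] spin 0.0008246778576151712
[(array([ 95.3, 402.1]), array([ 99.9, 447.2])), (array([453.7, 400.4]), array([455.4, 445.3]))]
[(array([ 86.4, 317.2]), array([ 91.3, 363. ])), (array([450.6, 315.5]), array([452.3, 361.3]))]
```

View pics/l27.png

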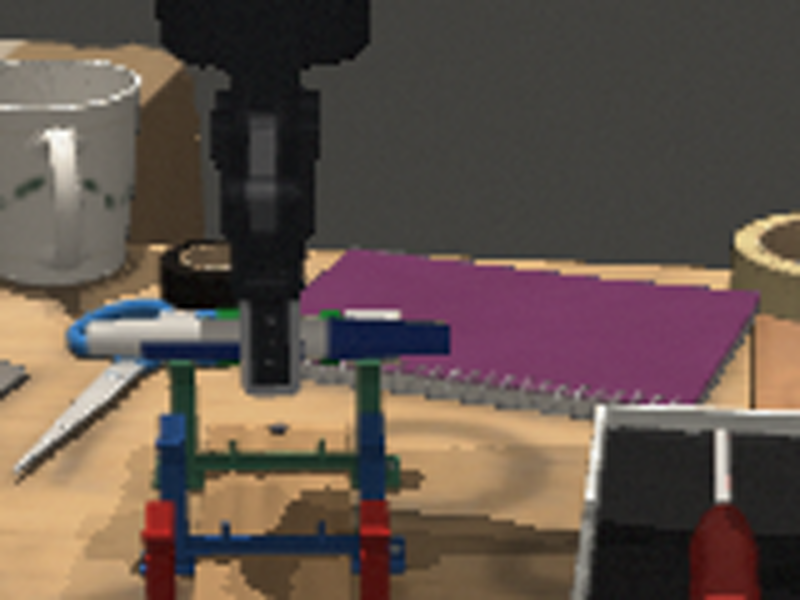

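Call:
step_arm([
  {"grip": -1, "delta_pos": [0, -0.11, 1.2], "spin": 0},
  {"grip": -1, "delta_pos": [0, -0.11, 2.2], "spin": 0},
  {"grip": -1, "delta_pos": [0, -0.11, 2.9], "spin": 0},
  {"grip": -1, "delta_pos": [0, -0.11, 3.2], "spin": 0},
  {"grip": -1, "delta_pos": [0, -0.11, 3.4], "spin": 0},
  {"grip": -1, "delta_pos": [0, -0.11, 3.4], "spin": 0},
  {"grip": -1, "delta_pos": [0, -0.11, 3.4], "spin": 0},
])

```text
time: 43.25
tool_pos: [0.6231, -0.0367, 0.0368]
tool_rot: [180.0, -0.0, -172.1]
force: [-4.7, 0.0, 7.3]
opening: 0.172
```

```bash
python3 look.py l28 side 240 120 400 240 5; python3 go.py 623.4,-36.4,37.3,187.9
```

```text
t 43.3 pos [623.093 -36.646  36.816] rot [ 179.997   -0.032 -172.081] F [-4.284  0.674  6.606] op 0.16608348178469842 q [-2.425 43.731  0.528 98.918 -0.601 37.386 96.353]
623.4,-36.4,37.3,187.9 delta [-0.034  0.02  -0.048] spin 0.000331692278689789
```

View pics/l28.png

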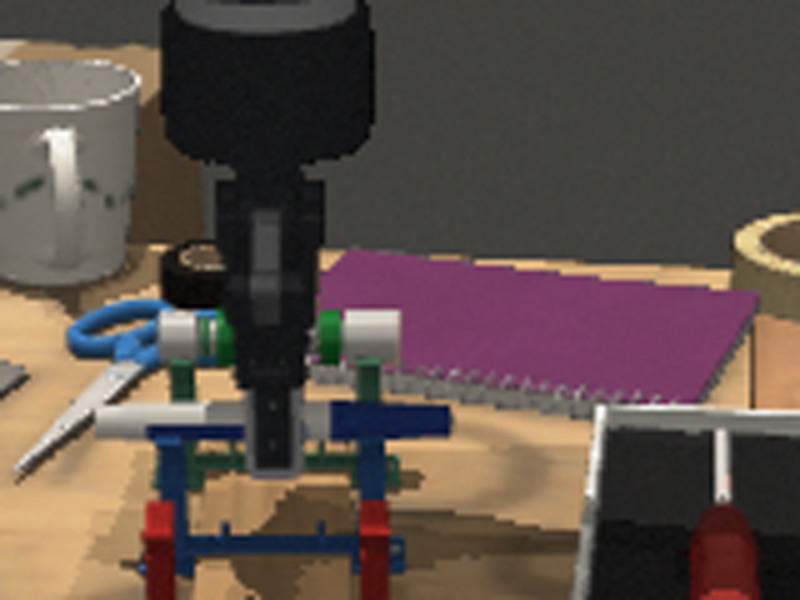

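Call:
step_arm([
  {"grip": -0.4, "delta_pos": [0, 0, 0], "spin": 0},
  {"grip": 0.0, "delta_pos": [0, 0, 0], "spin": 0},
  {"grip": 0.0, "delta_pos": [0, 0, 0], "spin": 0},
  {"grip": 0.0, "delta_pos": [0, 0, 0], "spin": 0},
  {"grip": 0.0, "delta_pos": [0, 0, -1], "spin": 0},
  {"grip": 0.0, "delta_pos": [0, 0, -3], "spin": 0},
  {"grip": 0.0, "delta_pos": [0, 0, -6], "spin": 0},
  {"grip": 0.0, "delta_pos": [0, 0, -9], "spin": 0},
  {"grip": 0.0, "delta_pos": [0, 0, -9], "spin": 0},
])

```text
time: 44.2
tool_pos: [0.6254, -0.0368, 0.1312]
tool_rot: [-180.0, 0.3, -172.1]
force: [0.4, -0.5, 0.8]
opening: 0.498
```

```bash
python3 go.py 440.2,313.1,126,187.7
```

```text
t 44.2 pos [625.425 -36.781 131.205] rot [-179.954    0.348 -172.096] F [ 0.361 -0.481  0.779] op 0.4975283291353778 q [-2.686 36.127  0.936 96.569 -0.742 46.959 96.476]
440.2,313.1,126,187.7 delta [13.538 37.203  0.408] spin 0.003556533928778805
```

Call:
step_arm([
  {"grip": 0.05, "delta_pos": [13.4, 37.2, 0], "spin": 0.003},
  {"grip": 0.05, "delta_pos": [13.4, 37.2, 0], "spin": 0.003},
  {"grip": 0.05, "delta_pos": [13.4, 37.2, 0], "spin": 0.003},
  {"grip": 0.05, "delta_pos": [13.4, 37.2, 0], "spin": 0.003},
  {"grip": 0.05, "delta_pos": [13.4, 37.2, 0], "spin": 0.003},
  {"grip": 0.05, "delta_pos": [13.4, 37.2, 0], "spin": 0.003},
  {"grip": 0.05, "delta_pos": [13.4, 37.2, 0], "spin": 0.003},
  {"grip": 0.05, "delta_pos": [13.4, 37.2, 0], "spin": 0.003},
  {"grip": 0.05, "delta_pos": [13.4, 37.2, 0], "spin": 0.003},
  {"grip": 0.05, "delta_pos": [13.4, 37.2, 0], "spin": 0.003},
  {"grip": 0.05, "delta_pos": [13.4, 37.2, 2], "spin": 0.003},
  {"grip": 0.05, "delta_pos": [13.4, 37.2, 4], "spin": 0.003},
  {"grip": 0.05, "delta_pos": [13.4, 37.2, 5.5], "spin": 0.003},
  {"grip": 0.05, "delta_pos": [13.4, 37.2, 6], "spin": 0.003},
  {"grip": 0.05, "delta_pos": [13.4, 37.2, 6], "spin": 0.003},
])

```text
time: 45.7
tool_pos: [0.4398, 0.3122, 0.0664]
tool_rot: [-180.0, -0.0, -172.3]
force: [0.5, -0.1, 0.1]
opening: 0.523
```

```bash
python3 look.py l29t top 315 115 515 240 4; python3 look.py l29 side 240 120 400 370 3;python3 go.py 440.2,313.1,13.7,187.7
```

```text
t 45.8 pos [440.005 313.021  67.271] rot [ 179.987    0.037 -172.308] F [ 0.083 -0.906  0.305] op 0.5251953448155735 q [-41.966  35.432   0.332 111.536  -0.335  32.994  56.278]
440.2,313.1,13.7,187.7 delta [-0.017  0.004  5.357] spin -0.00013609368996750202
```

View pics/l29t.png

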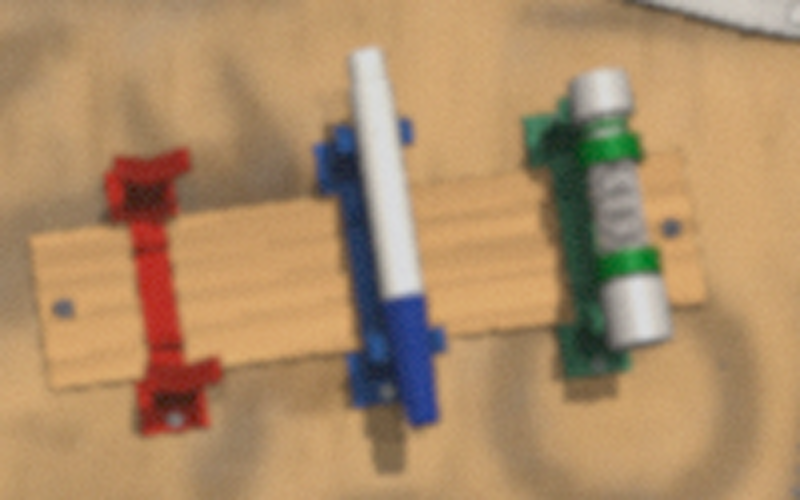

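View pics/l29.png

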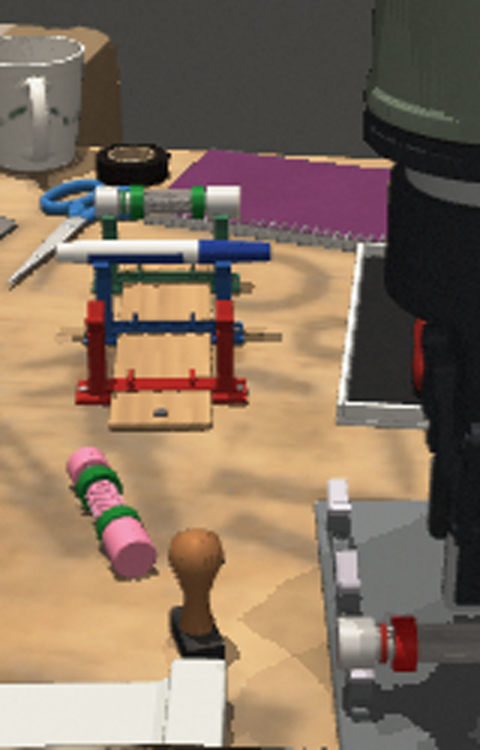

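Call:
step_arm([
  {"grip": 0.05, "delta_pos": [0, 0, 2], "spin": 0},
  {"grip": 0.05, "delta_pos": [0, 0, 4], "spin": 0},
  {"grip": 0.05, "delta_pos": [0, 0, 5], "spin": 0},
  {"grip": 0.05, "delta_pos": [0, 0, 5.3], "spin": 0},
  {"grip": 0.05, "delta_pos": [0, 0, 5.3], "spin": 0},
  {"grip": -0.5, "delta_pos": [0, 0, 5.3], "spin": 0},
  {"grip": -1, "delta_pos": [0, 0, 5.3], "spin": 0},
  {"grip": -1, "delta_pos": [0, 0, 5.3], "spin": 0},
  {"grip": -1, "delta_pos": [0, 0, 5.3], "spin": 0},
  {"grip": -1, "delta_pos": [0, 0, 5.3], "spin": 0},
], force=40)

```text
time: 46.8
tool_pos: [0.4399, 0.3133, 0.0145]
tool_rot: [180.0, 0.1, -172.3]
force: [-1.1, -2.7, 6.7]
opening: 0.245
```

```bash
python3 go.py 612.2,42.7,130,187.9
```

```text
t 46.8 pos [439.86  313.29   14.458] rot [ 179.987    0.052 -172.273] F [-1.072 -2.693  6.733] op 0.24514126012313245 q [-41.877  40.761   0.161 112.306  -0.191  26.883  56.142]
612.2,42.7,130,187.9 delta [-13.45  -29.128 -11.548] spin -0.0030213225851693257
```

Call:
step_arm([
  {"grip": -1, "delta_pos": [0, 0, -1], "spin": 0},
  {"grip": -1, "delta_pos": [0, 0, -3], "spin": 0},
  {"grip": -1, "delta_pos": [0, 0, -6], "spin": 0},
  {"grip": -1, "delta_pos": [0, 0, -9], "spin": 0},
  {"grip": -1, "delta_pos": [-0.5, -1.2, -11], "spin": 0},
  {"grip": -1, "delta_pos": [-2, -4.4, -12], "spin": 0},
  {"grip": -1, "delta_pos": [-3.9, -8.5, -12], "spin": 0},
  {"grip": -1, "delta_pos": [-5.8, -12.7, -12], "spin": 0},
  {"grip": -1, "delta_pos": [-7.8, -16.9, -12], "spin": 0},
  {"grip": -1, "delta_pos": [-9.7, -21.1, -12], "spin": 0},
  {"grip": -1, "delta_pos": [-11.5, -25, -12], "spin": 0},
  {"grip": -1, "delta_pos": [-12.7, -27.5, -12], "spin": 0},
  {"grip": -1, "delta_pos": [-13.3, -28.8, -12], "spin": -0.003},
  {"grip": -1, "delta_pos": [-13.45, -29.2, -11], "spin": -0.003},
  {"grip": -1, "delta_pos": [-13.45, -29.2, -9], "spin": -0.003},
  {"grip": -1, "delta_pos": [-13.45, -29.2, -7], "spin": -0.003},
  {"grip": -1, "delta_pos": [-13.45, -29.2, -6], "spin": -0.003},
  {"grip": -1, "delta_pos": [-13.45, -29.2, -6], "spin": -0.003},
  {"grip": -1, "delta_pos": [-13.45, -29.2, -6], "spin": -0.003},
])

```text
time: 48.7
tool_pos: [0.612, 0.0428, 0.0741]
tool_rot: [180.0, 0.0, -172.0]
force: [-0.4, 0.1, -1.8]
opening: 0.247
```

```bash
python3 look.py l30 side 240 150 400 270 5; python3 go.py 612.2,42.7,40.4,187.9
```

```text
t 48.75 pos [612.321  42.666  74.412] rot [ 179.993    0.054 -172.056] F [ 0.121  0.079 -1.566] op 0.24214303026249623 q [-10.073  39.775   0.826 100.021  -0.827  40.156  89.137]
612.2,42.7,40.4,187.9 delta [0.015 0.005 3.401] spin 0.0007674039500460764
```

View pics/l30.png

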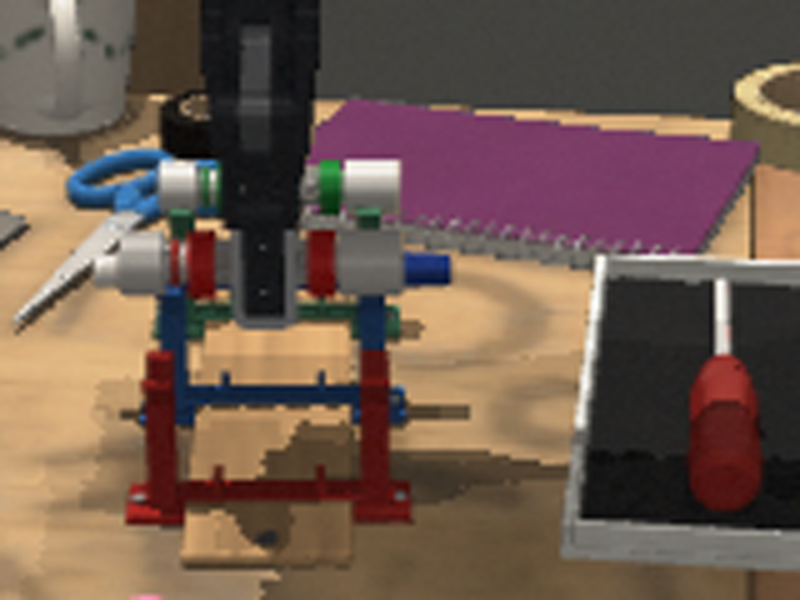

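Call:
step_arm([
  {"grip": -1, "delta_pos": [0, 0.02, 1.2], "spin": 0},
  {"grip": -1, "delta_pos": [0, 0.02, 2.2], "spin": 0},
  {"grip": -1, "delta_pos": [0, 0.02, 2.9], "spin": 0},
  {"grip": -1, "delta_pos": [0, 0.02, 3.2], "spin": 0},
  {"grip": -1, "delta_pos": [0, 0.02, 3.35], "spin": 0},
  {"grip": -1, "delta_pos": [0, 0.02, 3.35], "spin": 0},
  {"grip": -1, "delta_pos": [0, 0.02, 3.35], "spin": 0},
])

```text
time: 49.45
tool_pos: [0.6116, 0.0425, 0.0405]
tool_rot: [180.0, -0.0, -172.1]
force: [-5.5, 0.6, 10.1]
opening: 0.242
```

```bash
python3 look.py l31 side 240 150 400 270 5; python3 go.py 612.2,42.7,40.4,187.9
```

```text
t 49.5 pos [611.664  42.504  40.481] rot [ 179.988   -0.035 -172.07 ] F [-6.148  1.051  9.829] op 0.24115699762760878 q [ -9.96   42.683   0.673 100.653  -0.785  36.703  89.094]
612.2,42.7,40.4,187.9 delta [-0.056  0.012  0.008] spin 0.0005211585090243375
```

View pics/l31.png

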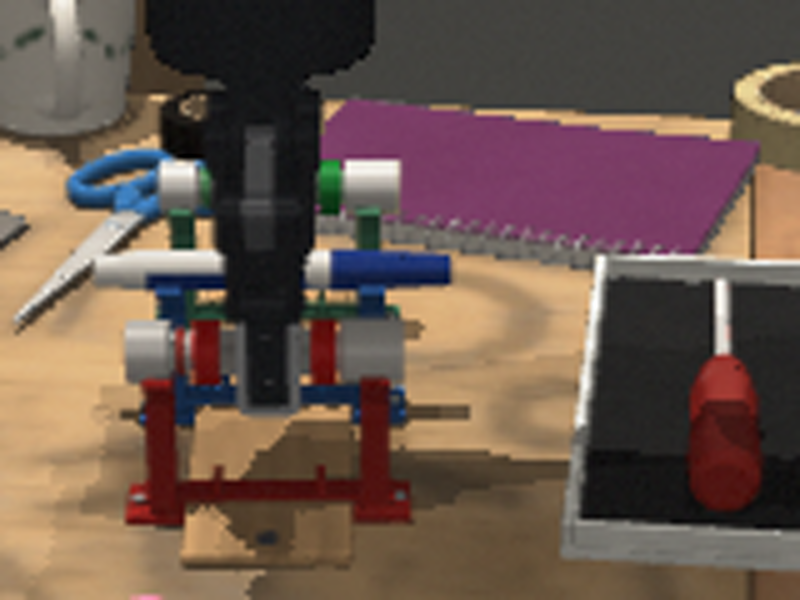

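Seated and centred (ends 124–404 vs posts 146–390). Release and retreat toward the stand side for a clear final view.

Call:
step_arm([
  {"grip": -0.4, "delta_pos": [0, 0, 0], "spin": 0},
  {"grip": 0.0, "delta_pos": [0, 0, 0], "spin": 0},
  {"grip": 0.0, "delta_pos": [0, 0, 0], "spin": 0},
  {"grip": 0.0, "delta_pos": [0, 0, 0], "spin": 0},
  {"grip": 0.0, "delta_pos": [0, 0, -1], "spin": 0},
  {"grip": 0.0, "delta_pos": [0, 0, -3], "spin": 0},
  {"grip": 0.0, "delta_pos": [0, 0, -6], "spin": 0},
  {"grip": 0.0, "delta_pos": [0, 0, -10], "spin": 0},
  {"grip": 0.0, "delta_pos": [2, 5, -12], "spin": 0},
  {"grip": 0.0, "delta_pos": [4, 10, -12], "spin": 0},
  {"grip": 0.0, "delta_pos": [6, 15, -12], "spin": 0},
  {"grip": 0.0, "delta_pos": [8, 20, -12], "spin": 0},
  {"grip": 0.0, "delta_pos": [10, 24, -12], "spin": 0},
  {"grip": 0.0, "delta_pos": [12, 28, -12], "spin": 0},
  {"grip": 0.0, "delta_pos": [12, 28, -12], "spin": 0},
  {"grip": 0.0, "delta_pos": [12, 28, -12], "spin": 0},
])

```text
time: 51.1
tool_pos: [0.4536, 0.3047, 0.1607]
tool_rot: [180.0, 0.0, -171.9]
force: [0.1, -1.2, 0.8]
opening: 0.5
```

```bash
python3 look.py l32t top 315 115 525 345 3; python3 look.py l32 side 240 150 440 270 4; python3 go.py
```

```text
t 51.2 pos [455.378 302.082 160.488] rot [-179.975    0.035 -172.143] F [ 0.866 -0.722 -0.674] op 0.5051820329804656 q [-39.741  27.593  -0.075 107.351   0.106  45.04   57.974]
```

View pics/l32t.png

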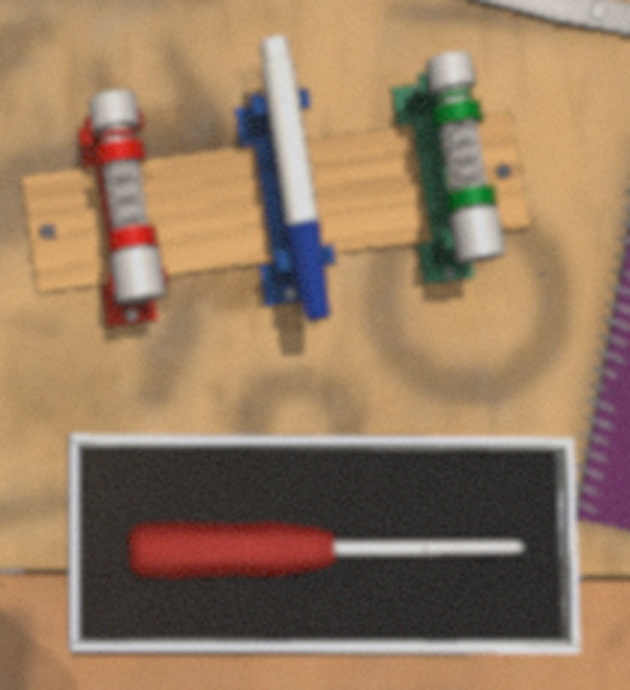

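View pics/l32.png

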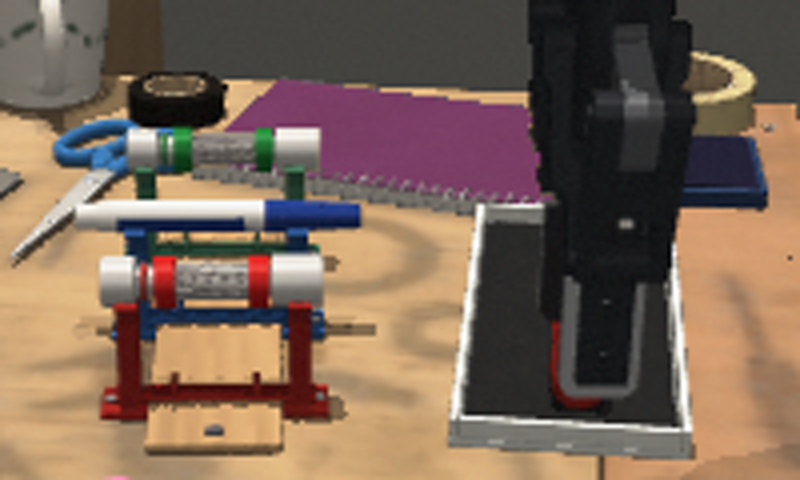

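Everything is seated: each piece is on its own colour, the driver lies in the tray, and the arm is clear. Handing in.

```bash
python3 -c "
from rig import arm
print(arm.close_job())"
```

```text
the job is handed in; nothing more can be done
None
```

I parked both gauges and the marker on the grey stand, one to a lane. I then laid the screwdriver lengthwise in the white tray, and returned each piece to the bridge of its own colour. I handed the job in at about 51 s, within the 128 s limit, with the gripper clear of everything.

- **Last checks:** The final pictures show all three pieces seated in their saddles. The screwdriver lies parallel to the tray walls and close to centred.
- **Centring of the returned pieces:** All three look within about 2 mm of centre, but the two cameras disagree by 1–3 mm.

| Piece | Side camera | Top camera |
|---|---|---|
| Green gauge | 1.7 mm off, toward the robot | 0.5 mm off, toward the robot |
| Marker | 1.1 mm off, toward the robot | about 2 mm off, away from the robot |
| Red gauge | about 0.6 mm off, toward the robot, seen just above the bridge | not measured after placing |

- **Parking on the stand:** The red gauge and the marker lay about 1 mm off centre. I judged the green one only from its placing and the side view.
- **First grasp failed:** The fingers closed on top of the red gauge and pressed on it with about 31 N. The fingertips sat about 27 mm higher than the reported tool height implied. I corrected for that offset from then on, and the gauge stayed in its saddles.
- **Other contact forces:** Setting down the screwdriver and seating the green gauge each read about 27 N at the wrist. I saw no reading near the limits.

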